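# Load the leak-test fixture with sound manifold bars

### The arm

A 6-joint arm with a two-finger parallel gripper is mounted at the origin on the work surface. World frame = base frame: x ahead of the robot, y to its left, z up, the work surface at z = 0. Lengths are in m, angles in degrees, forces in N, time in s.
With the tool pointing down it reaches from about 0.375 to 0.9 m from the base axis. Payload 3.1 kg.
Tool frame: the origin (TCP) lies midway between the tips of the shut fingers; the grasp point (between the pads) lies 19 mm behind it; x points along the fingers, y is the direction in which the jaws open and shut, and the axes are right-handed (so a half turn about x gives the same grasp; the last joint's range is limited). The gripper opens to 87 mm and grips with 3 to 60 N. Pads are 19 mm wide; open, the fingers measure 117 mm over their backs; the gripper's body (75 mm by 190 mm) begins 51 mm behind the grasp point.
Start: joints at [61.049, 30.224, 82.088, -0, 67.689, -10.227], TCP at [0.201, 0.592, 0.223] pointing down, gripper open.
Joint ranges: [-176.69, 176.69], [-43.24, 126.21], [12.49, 139.97], [-82, 262], [0, 151.66], [-163.58, 163.58]. Speed limits (degrees/s): [159.86, 159.86, 180, 180, 180, 180].

### API

Orientations are given as a 3x3 rotation matrix whose columns are the frame's x, y, z axes.
In Python, from rig import bot gives the robot as it stands.
- The arm moves only by the tool play_rows, never from a script. Its argument "motion" is a list of rows, each a list of 3 entries, a list of its own where there are three numbers: the shift along the tool's x, y, z in mm, then the turn, a rotation vector about the tool's x, y, z in degrees, then the opening, from 0 (shut) to 1 (fully open). A call has 1 to 8 rows; each row is the pose to reach, as a shift and turn from the pose commanded when the call began, along the tool's axes at that moment; what a row does not reach only later rows make up. A row lasts 1/10 s, in which the tool goes at most 50 mm and 8.59 degrees, less where a joint would pass 70% of its speed; a pose out of reach is approached as far as the arm can. A call with a gripper value outside its range is refused whole. The fingers move at their own pace and stop on an object; the grip force is fixed at half the most. Time passes only in rows, so rows that repeat a pose let the fingers close. It gives the time, the measured TCP pose, the force and the opening at its end, in the units of the state.
- bot.read_state(): the state, without advancing time (a new reading comes with each control period).
- bot.capture(name): name is "scene" or "top" or "wrist"; returns a dict with "img" (384x512x3 uint8, blue, green, red), "mtx" (3x3 intrinsics, pixels), "k1" (the pictures are not rectified: a ray, as slopes to the right and down, at radius r is drawn at 1 + k1 r^2 times it, then the intrinsics apply), "rvec" (rotation vector, rad) and "tvec" (3), from world to camera coordinates, as OpenCV has them. Camera axes: x right, y down, z forward; pixel columns grow to the right and rows downward; lengths in m; the calibration is good to about 2 mm. A picture is of the moment at which its call begins. There is no depth.
- bot.hand_in(): hands the job in, once; it reports no verdict.
The state is a dict: "time_s": time; "joint_positions": joint angles; "qvel": joint speeds; "tau": joint torques, N m; "position": TCP position; "tcp_rot": TCP orientation; "force": force on the tool from outside, world axes, zero at the start; "moment": the same for the moment, N m; "opening": opening from 0.0 (shut) to 1.0 (fully open).
Only numpy, scipy, OpenCV 4.12 (cv2) and the standard library are available. Lean on these libraries where they do the work, as an engineer would, in place of code of your own. Each camera call takes 0.05 s, during which the arm holds its last target.

### The job

Lift the cover of the leak-test fixture gently all the way back to its upper stop, then lay every sound manifold bar flat in a bay of the fixture, ports up, one bar to a bay, and lower the cover gently until it lies fully shut. Sound bars are full length and whole, with a port at each end; put every faulty bar (too short, a port missing, or a corner broken off) in the red reject tray, and leave the other things on the bench alone.

Things in the scene. Friction and masses are not known exactly. Their poses are not given: they have to be found in the camera images.
- bar1: a sound aluminium manifold bar: block 100 (x) x 32 (y) x 24 mm tall, plus two upright round ports, 20 mm across and 16 mm tall, on its top at x = +35 and -35 mm (40 mm tall in all); 0.2 kg; origin at the centre of the underside, x along its length, z up; the clear top between the ports suits a grasp across the 32 mm width. None if absent
- bar2: a sound aluminium manifold bar: block 100 (x) x 32 (y) x 24 mm tall, plus two upright round ports, 20 mm across and 16 mm tall, on its top at x = +35 and -35 mm (40 mm tall in all); 0.2 kg; origin at the centre of the underside, x along its length, z up; the clear top between the ports suits a grasp across the 32 mm width. None if absent
- bar3: a sound aluminium manifold bar: block 100 (x) x 32 (y) x 24 mm tall, plus two upright round ports, 20 mm across and 16 mm tall, on its top at x = +35 and -35 mm (40 mm tall in all); 0.2 kg; origin at the centre of the underside, x along its length, z up; the clear top between the ports suits a grasp across the 32 mm width. None if absent
- bar_short: a faulty bar, too short: 70 (x) x 32 x 24 mm, two ports (20 mm across, 16 mm tall) at x = +22 and -22 mm; origin and axes as for the sound bars; a grasp across the width at the centre touches the sides below the ports. None if absent
- bar_oneport: a faulty bar: 100 x 32 x 24 mm like the sound ones but with only one port, at x = -35 mm, the other missing; origin at the centre of the underside of the 100 mm length. None if absent
- bar_chipped: a faulty bar: 100 x 32 x 24 mm with one port (x = -35 mm) and, at its +x end, a corner broken away (from x = 18 mm outward on the +y half); origin as for a sound bar, at half length. None if absent
- fixture: leak-test fixture, fixed to the bench: aluminium base 170 (x) x 190 (y) x 20 mm with three bays side by side, divided by black ribs 8 mm high (tops 28 mm above the bench); two thin stop posts 75 mm high near its front corners (at x = -58, y = +88 and -88 mm), hinge posts 84 mm high at the back. Origin at the centre of its underside; x points away from the front (handle side) to the hinge side
- bay1 (a point): centre of the floor of bay 1 (20 mm above the bench), 40 mm wide (fixture y) x 114 mm long (fixture x), 8 mm deep; bays are 60 mm apart; a seated bar lies along the fixture's x, either way round, its origin at this point
- bay2 (a point): centre of the floor of bay 2 (20 mm above the bench), 40 mm wide (fixture y) x 114 mm long (fixture x), 8 mm deep; bays are 60 mm apart; a seated bar lies along the fixture's x, either way round, its origin at this point
- bay3 (a point): centre of the floor of bay 3 (20 mm above the bench), 40 mm wide (fixture y) x 114 mm long (fixture x), 8 mm deep; bays are 60 mm apart; a seated bar lies along the fixture's x, either way round, its origin at this point
- cover (a joint): angle of the fixture's hinged cover, rad: 0 lying shut on its lower stop, 1.6 upright against its upper stop. Stiff hinge, it stays where left; about 4 to 5 N at the handle moves it. The cover is a plate 140 x 186 x 8 mm, reaching 152 mm from the hinge axis, its underside 75 mm above the bench when shut (10 mm over the ports of a seated bar)
- cover_handle (a point): middle of the cover's black round handle bar (14 mm thick, 120 mm long, parallel to the hinge, i.e. along the fixture's y), in the plane of the cover, 205 mm from the hinge axis and 46 mm clear of the plate's edge; 79 mm above the bench when shut, 284 mm when fully open; it can be pinched from above at every angle
- cover_hinge (a point): middle of the hinge axis (along the fixture's y), 79 mm above the bench, at the fixture's back edge
- reject_tray: red plastic reject tray, fixed: 150 (x) x 210 (y) x 35 mm tall outside, walls and floor 5 mm thick; origin at the centre of its underside
- screwdriver: a screwdriver lying beyond the fixture, bystander
- carton: small cardboard carton 110 x 90 x 70 mm with a green band, bystander, origin under its centre
- tape_roll: yellow roll of tape, 90 mm across, 30 mm tall, bystander, origin under its centre
Mind the look-alikes: they are no part of the job. What is shaped like the bar_chipped but pink is not meant.

How it is judged:
By the outcome, as a careful person would: the job done as asked, in the order asked, and still so for the second after the job is handed in, with the robot touching nothing.
Of bar1, bar2, bar3 only 2 to 3 are there at a start; the rules pass over those that are not, and their reading is None.
Of bar_short, bar_oneport, bar_chipped only 2 to 3 are there at a start; the rules pass over those that are not, and their reading is None.
At some moment in a run one of bar1, bar2, bar3, bar_short, bar_oneport, bar_chipped may be knocked a few centimetres aside while the robot is not near it.
It also fails if it takes over 210 s, if anything falls off the work surface, if the arm or the gripper's body presses on something with over 40 N, if the wrist force passes 120 N, or if a joint passes its speed limit or range.

## Working session

There is one attempt and no reset: what is moved stays moved. The work goes in short steps, Python scripts to look and compute and a tool call to move; the robot and the scene stay as the last step left them, time stands still between calls to the robot, and variables do not carry over. Pictures are saved under pics/ and viewed, and the job is handed in when it is done.

Besides the shell and the picture viewer there is one more tool, called after "Request:" by a JSON object that holds its "fn" and its "kwargs", one argument or row to a line. play_rows: Moves the arm, as the interface text tells. Its arguments: {"type":"object","properties":{"motion":{"type":"array"}},"required":["motion"]}

```bash
mkdir -p pics; ls; cat > h.py <<'E'
import numpy as np, cv2
from rig import bot
def cam(n):
    c=bot.capture(n); return c
def ray(c,uv):
    # distorted pixel -> world ray
    m=c["mtx"]; uv=np.asarray(uv,float).reshape(-1,1,2)
    d=np.array([c["k1"],0,0,0,0],float)
    p=cv2.undistortPoints(uv,np.array(m,float),d).reshape(-1,2)
    R=cv2.Rodrigues(np.array(c["rvec"],float))[0]; t=np.array(c["tvec"],float).ravel()
    o=-R.T@t
    D=np.c_[p,np.ones(len(p))]@R
    return o,D
def onz(c,uv,z):
    o,D=ray(c,uv); s=(z-o[2])/D[:,2]
    return o+s[:,None]*D
def proj(c,P):
    d=np.array([c["k1"],0,0,0,0],float)
    return cv2.projectPoints(np.array(P,float).reshape(-1,1,3),np.array(c["rvec"],float),np.array(c["tvec"],float),np.array(c["mtx"],float),d)[0].reshape(-1,2)
def save(c,name,s=1.5):
    cv2.imwrite("pics/"+name,cv2.resize(c["img"],None,fx=s,fy=s,interpolation=cv2.INTER_CUBIC))
E
python3 - <<'E'
from h import *
for n in ["scene","top","wrist"]:
    c=cam(n); save(c,n+"0.png"); 
    R=cv2.Rodrigues(np.array(c["rvec"],float))[0]; print(n,c["mtx"],c["k1"],-R.T@np.array(c["tvec"]).ravel(), R[2])
    np.save(n+"0.npy",c,allow_pickle=True)
s=bot.read_state(); print(s)
E
```

```text
pics
scene [[429.2832058    0.         253.66249528]
 [  0.         429.2832058  184.87700783]
 [  0.           0.           1.        ]] -0.06365607478431996 [1.21703852 0.63519994 0.81438988] [-0.55975052 -0.56316294 -0.60788721]
top [[376.01652656   0.         257.19737901]
 [  0.         376.01652656 199.04025647]
 [  0.           0.           1.        ]] -0.07372821779475415 [ 0.25144078 -0.04655897  1.39192894] [ 0.22836868 -0.01782551 -0.97341153]
wrist [[308.35372953   0.         258.4466567 ]
 [  0.         308.35372953 188.32990358]
 [  0.           0.           1.        ]] 0.011759271947435947 [0.12990994 0.61478153 0.38452639] [ 0.25996727 -0.08990508 -0.96142295]
{'time_s': 0.15, 'joint_positions': array([ 6.10486981e+01,  3.02679874e+01,  8.21381539e+01, -6.88010949e-04,
        6.76873885e+01, -1.02277521e+01]), 'qvel': array([-0.01857798, -0.07336013, -0.2187137 ,  0.05459596, -0.16292451,
       -0.06878755]), 'tau': array([-3.61422562e-04, -4.40428591e+01, -1.76842940e+01,  6.33081165e-02,
        5.52365393e-02, -1.04670721e-04]), 'position': array([0.20034138, 0.59145153, 0.22179054]), 'tcp_rot': array([[-7.80469612e-04,  3.20997335e-01,  9.47079776e-01],
       [-1.43378036e-03,  9.47078732e-01, -3.20998162e-01],
       [-9.99998668e-01, -1.60843370e-03, -2.78926496e-04]]), 'force': array([-0.18261255, -0.03122948, -0.42045819]), 'moment': array([-0.03897799,  0.04564676,  0.0242754 ]), 'opening': 0.9981570645512935}
```

View pics/scene0.png

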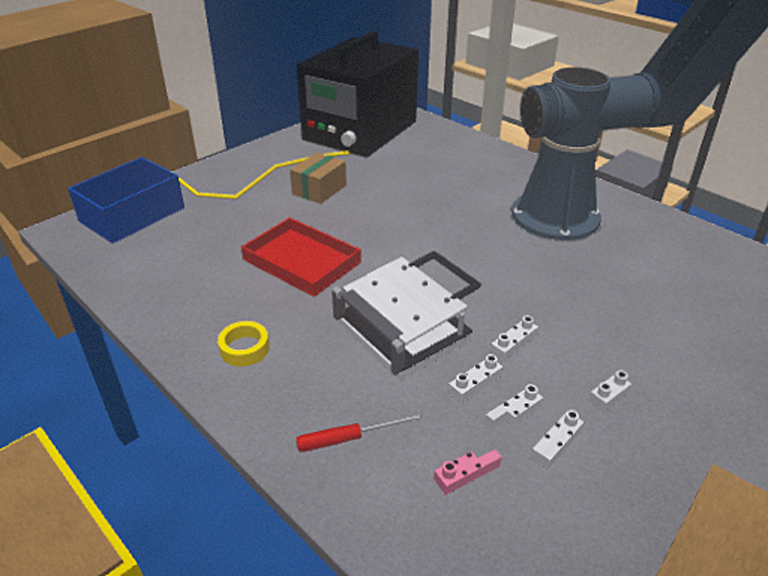

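View pics/top0.png

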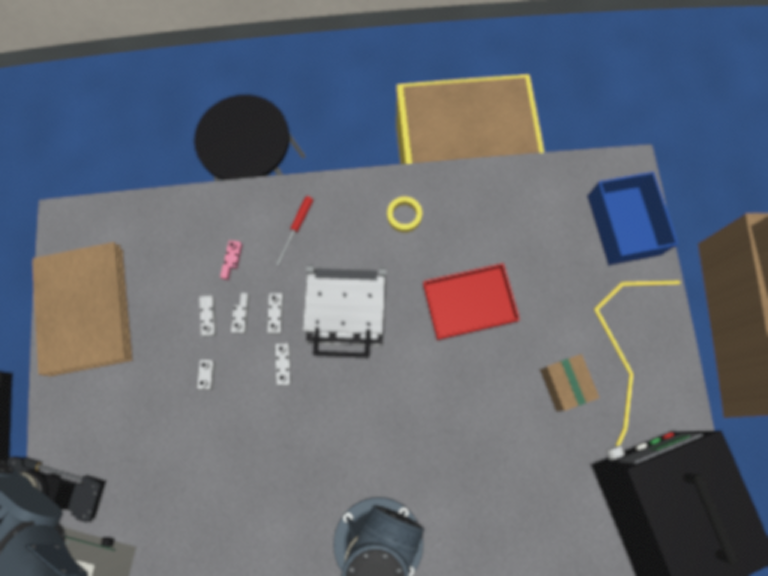

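View pics/wrist0.png

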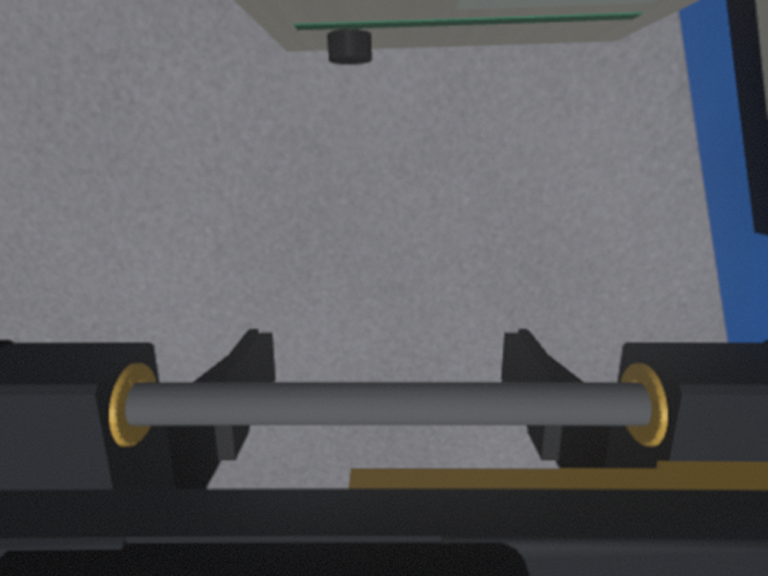

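Top picture (1.5x): fixture at about (345,310) with its handle on the robot side at (340,350), tray at (470,300), bars around (200–285, 300–375). I see two sound bars, the chipped bar, the one-port bar and the short bar. Next I'll enlarge both views.

```bash
python3 - <<'E'
from h import *
t=np.load("top0.npy",allow_pickle=True).item(); s=np.load("scene0.npy",allow_pickle=True).item()
cv2.imwrite("pics/t1.png",cv2.resize(t["img"][150:275,120:280],None,fx=4.8,fy=4.8,interpolation=cv2.INTER_CUBIC))
cv2.imwrite("pics/s1.png",cv2.resize(s["img"][150:330,210:440],None,fx=3.3,fy=3.3,interpolation=cv2.INTER_CUBIC))
E
```

```text
(no output)
```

View pics/t1.png

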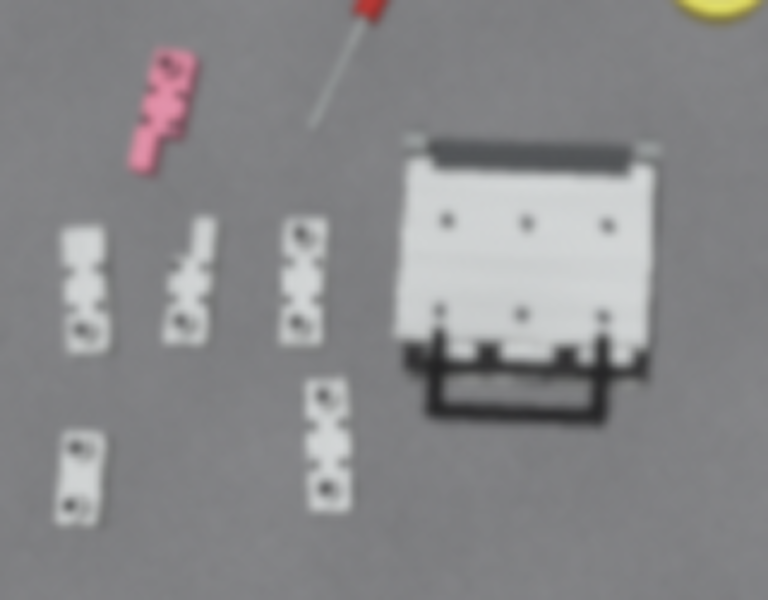

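View pics/s1.png

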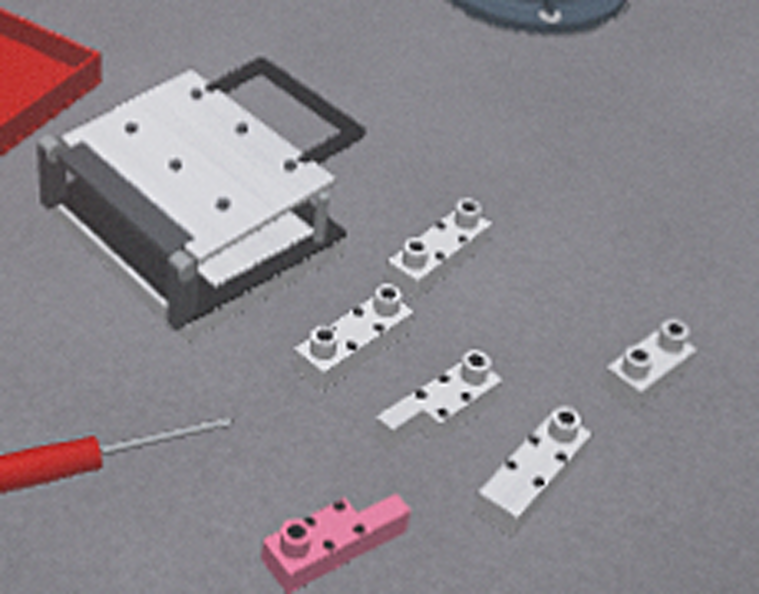

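The enlarged views confirm 2 sound bars, 1 chipped (near crop 190,280), 1 one-port (85,290) and 1 short (80,478). The handle runs from crop (432,412) to (603,418) in the top view and from (262,63) to (360,132) in the scene view. Next I'll measure.

```bash
cat >> h.py <<'E'
def tri(c1,p1,c2,p2):
    o1,d1=ray(c1,p1);o2,d2=ray(c2,p2);out=[]
    for a,b in zip(d1,d2):
        a=a/np.linalg.norm(a);b=b/np.linalg.norm(b)
        M=np.c_[a,-b];k=np.linalg.lstsq(M,o2-o1,rcond=None)[0]
        x,y=o1+k[0]*a,o2+k[1]*b
        out.append(np.r_[(x+y)/2,np.linalg.norm(x-y)])
    return np.array(out)
def blobs(c,z=0.024,amin=60,x0=.2,x1=.9,thr=175):
    """white blobs -> (centre px, rect in world at height z)"""
    im=c["img"].astype(int); m=((im.min(2)>thr)).astype(np.uint8)*255
    n,l,st,ce=cv2.connectedComponentsWithStats(m)
    out=[]
    for i in range(1,n):
        if st[i,4]<amin: continue
        cn=max(cv2.findContours((l==i).astype(np.uint8),cv2.RETR_EXTERNAL,cv2.CHAIN_APPROX_NONE)[0],key=len)
        P=onz(c,cn.reshape(-1,2),z)
        r=cv2.minAreaRect((P[:,:2]*1000).astype(np.float32))
        out.append((st[i],r,P))
    return out
E
python3 - <<'E'
from h import *
np.set_printoptions(precision=4,suppress=True)
t=np.load("top0.npy",allow_pickle=True).item(); s=np.load("scene0.npy",allow_pickle=True).item()
T=lambda L:np.array(L)/4.8+[120,150]
S=lambda L:np.array(L)/3.3+[210,150]
# handle ends, plate corners(back-left? ), screws
tp=T([[432,412],[603,418],[440,312],[603,317],[447,221],[608,226]])
sp=S([[358,132],[262,64],[290,165],[196,94],[223,204],[131,128]])
print(tri(t,tp,s,sp))
print(onz(t,tp,0.079))
for st,r,P in blobs(t): print(st,np.round(r[0],1),np.round(r[1],1),round(r[2],1))
# red tray
im=t["img"].astype(int); m=((im[...,2]>130)&(im[...,1]<80)&(im[...,0]<80)).astype(np.uint8)
n,l,st,ce=cv2.connectedComponentsWithStats(m)
for i in range(1,n):
    if st[i,4]>500:
        cn=max(cv2.findContours((l==i).astype(np.uint8),cv2.RETR_EXTERNAL,cv2.CHAIN_APPROX_NONE)[0],key=len).reshape(-1,2)
        for z in (0.035,0): print(st[i],cv2.minAreaRect((onz(t,cn,z)[:,:2]*1000).astype(np.float32)))
E
```

```text
[[ 0.4411  0.1057  0.0915  0.0004]
 [ 0.4246 -0.0165  0.0905  0.0026]
 [ 0.5143  0.0947  0.0918  0.0001]
 [ 0.4992 -0.0241  0.0919  0.    ]
 [ 0.5835  0.0855  0.0869  0.0002]
 [ 0.568  -0.0335  0.0875  0.0005]]
[[ 0.443   0.107   0.079 ]
 [ 0.4269 -0.0173  0.079 ]
 [ 0.5168  0.0961  0.079 ]
 [ 0.5016 -0.0239  0.079 ]
 [ 0.5856  0.0863  0.079 ]
 [ 0.5703 -0.0336  0.079 ]]
[ 203  183   53   42 1738] [565.2  34.3] [193.1 151.4] 82.0
[155 196   9  25 106] [573.8 296.9] [29.8 91.9] 82.2
[179 196   9  25 119] [565.  208.7] [29.8 91.5] 84.5
[133 198   9  25 142] [573.6 380.5] [94.7 27.6] 1.8
[184 229   9  27 151] [435.9 195.3] [29.4 95.4] 87.0
[132 240   9  16  82] [432.7 387.6] [29.7 55.5] 88.3
[ 282  176   64   50 2200] ((544.6050415039062, -278.2939453125), (149.81332397460938, 209.93917846679688), 7.464932918548584)
[ 282  176   64   50 2200] ((552.166748046875, -284.27117919921875), (153.67758178710938, 215.354248046875), 7.464944839477539)
```

```bash
cat >> h.py <<'E'
from scipy.spatial.transform import Rotation as Ro
def down(yaw):
    y=np.deg2rad(yaw); X=np.array([0,0,-1.]);Y=np.array([np.cos(y),np.sin(y),0]);return np.c_[X,Y,np.cross(X,Y)]
def plan(p,yaw,R=None):
    s=bot.read_state(); R0=np.array(s["tcp_rot"]); R1=down(yaw) if R is None else R
    d=R0.T@(np.array(p)-s["position"])*1000
    r=Ro.from_matrix(R0.T@R1).as_rotvec(degrees=True)
    print("t",round(s["time_s"],2),"pos",np.round(s["position"],4),"shift",np.round(d,1),"turn",np.round(r,2),"rows",round(np.linalg.norm(d)/50,1),round(np.linalg.norm(r)/8.59,1),"F",np.round(s["force"],1),"op",round(s["opening"],3),"j",np.round(s["joint_positions"],0))
E
python3 -c "
from h import *
plan([.42,.22,.35],82.4)"
```

```text
t 0.15 pos [0.2003 0.5915 0.2218] shift [-127.8 -281.5  327.2] turn [-11.12  -0.02   0.09] rows 9.0 1.3 F [-0.2 -0.  -0.4] op 0.998 j [ 61.  30.  82.  -0.  68. -10.]
```

Request:
{"fn": "play_rows", "kwargs": {
  "motion": [
    [[-16, -35, 40], [-3, 0, 0], 1],
    [[-32, -70, 80], [-6, 0, 0], 1],
    [[-48, -105, 122], [-9, 0, 0], 1],
    [[-64, -140, 163], [-11, 0, 0], 1],
    [[-80, -176, 204], [-11, 0, 0], 1],
    [[-96, -211, 245], [-11, 0, 0], 1],
    [[-112, -246, 286], [-11, 0, 0], 0.6],
    [[-128, -281, 327], [-11, 0, 0], 0.6]
  ]
}}

```text
time_s: 0.95
position: [0.3961, 0.26, 0.3369]
tcp_rot: [[-0.0, 0.134, 0.991], [0.0, 0.991, -0.134], [-1.0, 0.0, -0.0]]
force: [0.3, 1.4, -0.2]
opening: 0.891
```

Request:
{"fn": "play_rows", "kwargs": {
  "motion": [
    [[0, 0, 0], [0, 0, 0], 0.6],
    [[0, 0, 0], [0, 0, 0], 0.6]
  ]
}}

```text
time_s: 1.15
position: [0.3961, 0.261, 0.3365]
tcp_rot: [[-0.0, 0.138, 0.99], [0.001, 0.99, -0.138], [-1.0, 0.001, -0.0]]
force: [-0.8, 0.7, -0.2]
opening: 0.72
```

```bash
python3 -c "
from h import *
c=cam('wrist'); np.save('w1.npy',c,allow_pickle=True); save(c,'w1.png')
plan([.42,.22,.35],82.4)"
```

```text
t 1.2 pos [0.3952 0.2618 0.336 ] shift [-14.  -38.   30.2] turn [-0.19 -0.08 -0.01] rows 1.0 0.0 F [ 0.5 -0.3 -0.4] op 0.678 j [ 20.  11.  94.   0.  75. -62.]
```

View pics/w1.png

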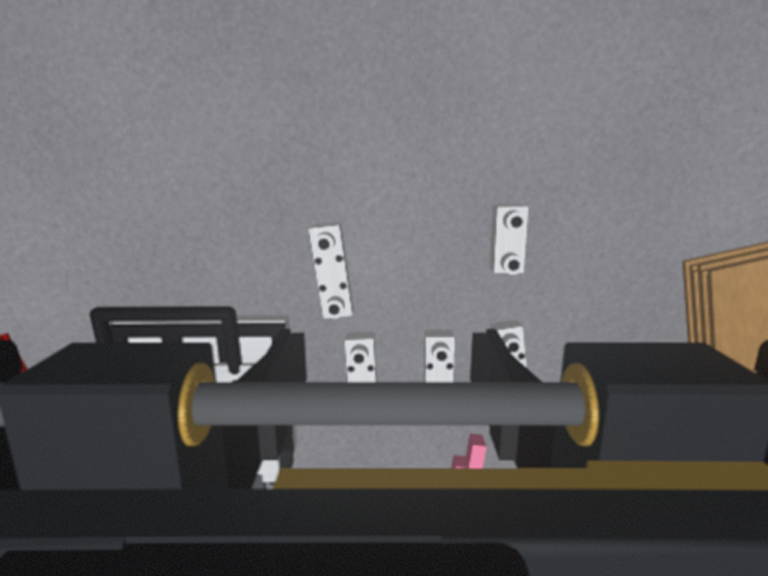

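Wrist view (image up points towards the robot): the handle runs from (95,313) to (236,313), with the sound bar at (330,272) and the short bar at (511,240). The other bars are partly hidden by the gripper. Next I'll check the handle in 3D.

```bash
python3 - <<'E'
from h import *
np.set_printoptions(precision=4,suppress=True)
t=np.load("top0.npy",allow_pickle=True).item(); s=np.load("scene0.npy",allow_pickle=True).item(); w=np.load("w1.npy",allow_pickle=True).item()
cv2.imwrite("pics/w1h.png",cv2.resize(w["img"][190:270,50:200],None,fx=5,fy=5,interpolation=cv2.INTER_CUBIC))
wp=np.array([[236,314],[95,315]])/1.5
T=lambda L:np.array(L)/4.8+[120,150]
S=lambda L:np.array(L)/3.3+[210,150]
tp=T([[432,412],[603,418]]); sp=S([[358,132],[262,64]])
print(tri(t,tp,w,wp)); print(tri(s,sp,w,wp)); 
for z in(.079,.086,.092): print(z,onz(w,wp,z).mean(0),onz(t,tp,z).mean(0),onz(s,sp,z).mean(0))
for st,r,P in blobs(w,thr=165,amin=150): print(st,np.round(r[0],1),np.round(r[1],1),round(r[2],1))
E
```

```text
[[ 0.4458  0.1074  0.0877  0.0085]
 [ 0.4276 -0.0171  0.0958  0.006 ]]
[[ 0.4474  0.1112  0.0973  0.0018]
 [ 0.4297 -0.0129  0.097   0.0051]]
0.079 [0.444  0.0381 0.079 ] [0.4349 0.0449 0.079 ] [0.4195 0.0355 0.079 ]
0.086 [0.442 0.042 0.086] [0.434  0.0444 0.086 ] [0.427  0.0413 0.086 ]
0.092 [0.4402 0.0453 0.092 ] [0.4331 0.044  0.092 ] [0.4336 0.0461 0.092 ]
[329 138  23  45 714] [429.7 384.3] [31.4 69.9] 82.8
[206 150  29  63 969] [438.8 192.8] [ 31.7 100.9] 88.8
[160 225  21  17 277] [514.   95.6] [33.4 29. ] 82.1
[284 225  19  30 421] [554.1 297.1] [30.3 53.8] 83.4
[230 226  20  29 402] [542.7 207.9] [31.8 51.5] 82.1
```

View pics/w1h.png

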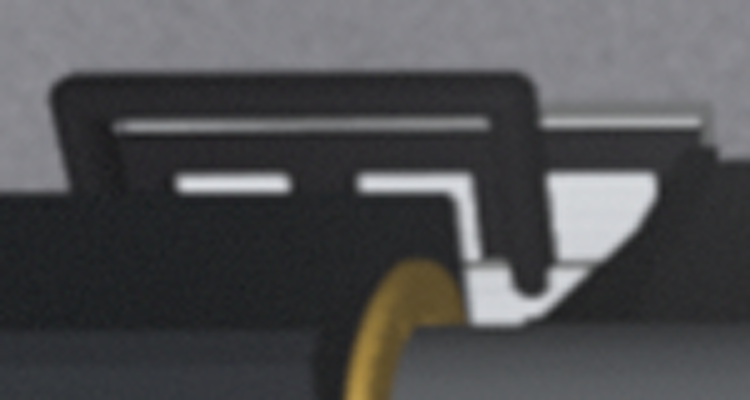

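```bash
python3 -c "
from h import *
plan([.438,.045,.17],-7.6)"
```

```text
t 1.2 pos [0.3952 0.2618 0.336 ] shift [ 165.9 -209.    72. ] turn [ 8.981e+01 -7.000e-02  6.000e-02] rows 5.5 10.5 F [ 0.5 -0.3 -0.4] op 0.678 j [ 20.  11.  94.   0.  75. -62.]
```

Request:
{"fn": "play_rows", "kwargs": {
  "motion": [
    [[0, -30, 10], [8, 0, 0], 0.6],
    [[0, -60, 20], [16, 0, 0], 0.6],
    [[0, -90, 30], [24, 0, 0], 0.6],
    [[10, -120, 40], [32, 0, 0], 0.6],
    [[25, -150, 50], [40, 0, 0], 0.6],
    [[50, -180, 60], [48, 0, 0], 0.6],
    [[75, -205, 70], [56, 0, 0], 0.6],
    [[100, -209, 72], [64, 0, 0], 0.6]
  ]
}}

```text
time_s: 2.0
position: [0.4393, 0.0446, 0.2351]
tcp_rot: [[0.0, 0.951, 0.308], [-0.0, 0.308, -0.951], [-1.0, -0.0, 0.0]]
force: [-0.3, -0.8, -0.5]
opening: 0.598
```

```bash
python3 -c "
from h import *
plan([.438,.045,.17],-7.6)"
```

```text
t 2.0 pos [0.4393 0.0446 0.2351] shift [65.1 -1.1 -0.8] turn [ 2.556e+01  3.000e-02 -1.000e-02] rows 1.3 3.0 F [-0.3 -0.8 -0.5] op 0.598 j [ -9.  15. 106.  -0.  59. -27.]
```

Request:
{"fn": "play_rows", "kwargs": {
  "motion": [
    [[20, -1, -1], [8, 0, 0], 0.6],
    [[40, -1, -1], [16, 0, 0], 0.6],
    [[55, -1, -1], [24, 0, 0], 0.6],
    [[65, -1, -1], [25.6, 0, 0], 0.6],
    [[65, -1, -1], [25.6, 0, 0], 0.6]
  ]
}}

```text
time_s: 2.5
position: [0.4363, 0.0471, 0.17]
tcp_rot: [[-0.004, 0.992, -0.123], [0.001, -0.123, -0.992], [-1.0, -0.004, -0.0]]
force: [-0.6, -0.8, 0.0]
opening: 0.602
```

```bash
python3 -c "
from h import *
c=cam('wrist'); np.save('w2.npy',c,allow_pickle=True); save(c,'w2.png')
plan([.438,.045,.068],-7.6)"
```

```text
t 2.55 pos [0.4371 0.0468 0.1708] shift [102.8   1.3   1.7] turn [ 0.52 -0.01  0.11] rows 2.1 0.1 F [0.5 0.4 0.6] op 0.601 j [ -9.  21. 111.   0.  48.  -1.]
```

View pics/w2.png

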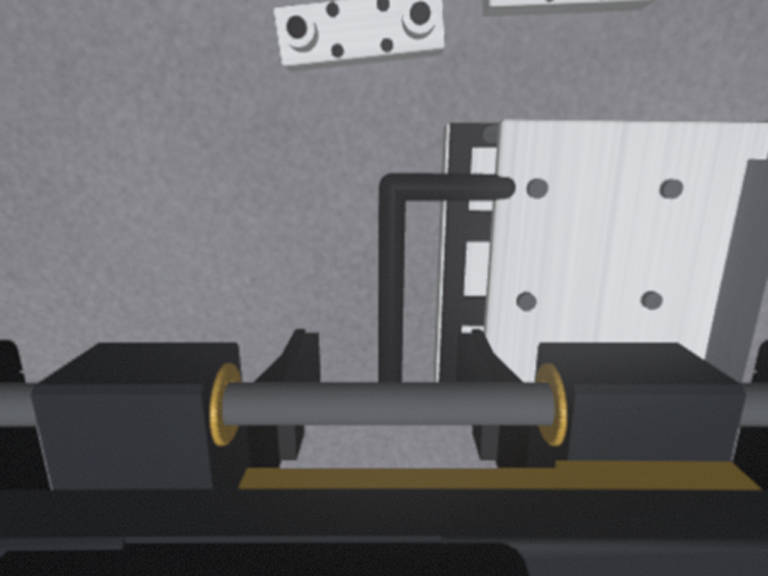

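Wrist view: the handle at x≈391 is centred between the fingers (310 and 480), and the cover edge is square to the tool. I'll descend and pinch.

Request:
{"fn": "play_rows", "kwargs": {
  "motion": [
    [[30, 0, 1], [0, 0, 0], 0.6],
    [[60, 0, 1], [0, 0, 0], 0.6],
    [[85, 0, 1], [0, 0, 0], 0.6],
    [[100, 0, 1], [0, 0, 0], 0.6],
    [[100, 0, 1], [0, 0, 0], 0.4],
    [[100, 0, 1], [0, 0, 0], 0.3],
    [[100, 0, 1], [0, 0, 0], 0.25],
    [[100, 0, 1], [0, 0, 0], 0.25]
  ]
}}

```text
time_s: 3.35
position: [0.4384, 0.0447, 0.0725]
tcp_rot: [[0.003, 0.992, -0.127], [-0.0, -0.127, -0.992], [-1.0, 0.003, 0.0]]
force: [-1.1, 0.5, 0.1]
opening: 0.322
```

```bash
python3 -c "
from h import *
c=cam('wrist'); np.save('w3.npy',c,allow_pickle=True); save(c,'w3.png')
c=cam('scene'); cv2.imwrite('pics/s3.png',cv2.resize(c['img'][130:270,200:360],None,fx=4.5,fy=4.5,interpolation=cv2.INTER_CUBIC))
plan([.438,.045,.068],-7.6)"
```

```text
t 3.45 pos [0.4381 0.0446 0.0722] shift [ 4.2 -0.2 -0.3] turn [ 0.29  0.   -0.11] rows 0.1 0.0 F [ 0.4 -0.   0.4] op 0.281 j [ -9.  32. 116.  -0.  32.  -1.]
```

View pics/w3.png

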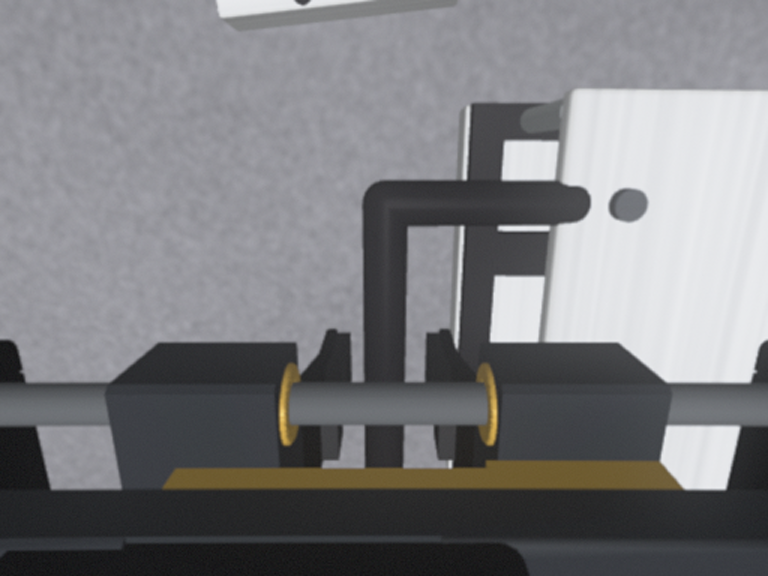

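View pics/s3.png

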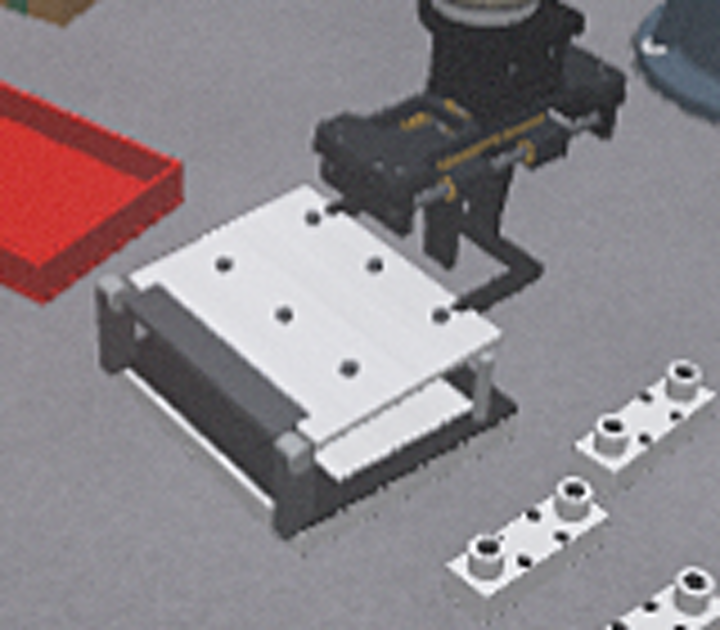

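Handle centred (x≈385 between fingers 350 and 426). Closing.

Request:
{"fn": "play_rows", "kwargs": {
  "motion": [
    [[3, 0, 0], [0, 0, 0], 0.1],
    [[3, 0, 0], [0, 0, 0], 0.0],
    [[3, 0, 0], [0, 0, 0], 0.0],
    [[3, 0, 0], [0, 0, 0], 0.0],
    [[3, 0, 0], [0, 0, 0], 0.0]
  ]
}}

```text
time_s: 3.95
position: [0.4371, 0.0447, 0.0683]
tcp_rot: [[-0.001, 0.992, -0.128], [0.0, -0.128, -0.992], [-1.0, -0.001, 0.0]]
force: [-1.2, 0.3, 0.2]
opening: 0.143
```

```bash
python3 -c "
from h import *
plan([.438,.045,.068],-7.6)
# arc
s=bot.read_state()
"
```

```text
t 3.95 pos [0.4371 0.0447 0.0683] shift [ 0.3  0.9 -0.4] turn [0.27 0.   0.06] rows 0.0 0.0 F [-1.2  0.3  0.2] op 0.143 j [ -9.  33. 116.  -0.  31.  -1.]
```

```bash
cat > arc.py <<'E'
import numpy as np,sys
th0,a,b,n=map(float,sys.argv[1:])
for t in np.linspace(a,b,int(n)+1)[1:]:
    print(round(t,3),"x",round(-205*(np.sin(t)-np.sin(a)),1),"y",round(205*(np.cos(a)-np.cos(t)),1))
E
python3 arc.py 0 0.04 0.28 8
```

```text
0.07 x -6.1 y 0.3
0.1 x -12.3 y 0.9
0.13 x -18.4 y 1.6
0.16 x -24.5 y 2.5
0.19 x -30.5 y 3.5
0.22 x -36.5 y 4.8
0.25 x -42.5 y 6.2
0.28 x -48.5 y 7.8
```

Request:
{"fn": "play_rows", "kwargs": {
  "motion": [
    [[-6, 0.3, 0], [0, 0, 0], 0.0],
    [[-12, 0.9, 0], [0, 0, 0], 0.0],
    [[-18, 1.6, 0], [0, 0, 0], 0.0],
    [[-24, 2.5, 0], [0, 0, 0], 0.0],
    [[-30, 3.5, 0], [0, 0, 0], 0.0],
    [[-36, 4.8, 0], [0, 0, 0], 0.0],
    [[-42, 6, 0], [0, 0, 0], 0.0],
    [[-48, 7.8, 0], [0, 0, 0], 0.0]
  ]
}}

```text
time_s: 4.75
position: [0.4467, 0.0434, 0.1171]
tcp_rot: [[0.003, 0.992, -0.128], [-0.0, -0.128, -0.992], [-1.0, 0.003, 0.0]]
force: [3.9, 0.0, -7.3]
opening: 0.142
```

```bash
python3 -c "
from h import *
plan([.438,.045,.068],-7.6)
c=cam('scene'); np.save('s4.npy',c,allow_pickle=True); cv2.imwrite('pics/s4.png',cv2.resize(c['img'][120:260,200:360],None,fx=4.5,fy=4.5,interpolation=cv2.INTER_CUBIC))
plan([.438,.045,.068],-7.6)
"; python3 arc.py 0 0.28 0.6 8
```

```text
t 4.75 pos [0.4467 0.0434 0.1171] shift [49.1 -8.9 -0.5] turn [ 0.27  0.   -0.16] rows 1.0 0.0 F [ 3.9  0.  -7.3] op 0.142 j [ -9.  27. 113.  -0.  40.  -1.]
t 4.8 pos [0.447  0.0434 0.1179] shift [49.8 -9.3 -0.5] turn [ 0.28  0.01 -0.2 ] rows 1.0 0.0 F [ 1.5 -2.5 -0.6] op 0.139 j [ -9.  27. 113.  -0.  40.  -1.]
0.32 x -7.8 y 2.4
0.36 x -15.6 y 5.2
0.4 x -23.2 y 8.2
0.44 x -30.7 y 11.5
0.48 x -38.0 y 15.2
0.52 x -45.2 y 19.1
0.56 x -52.2 y 23.3
0.6 x -59.1 y 27.8
```

View pics/s4.png

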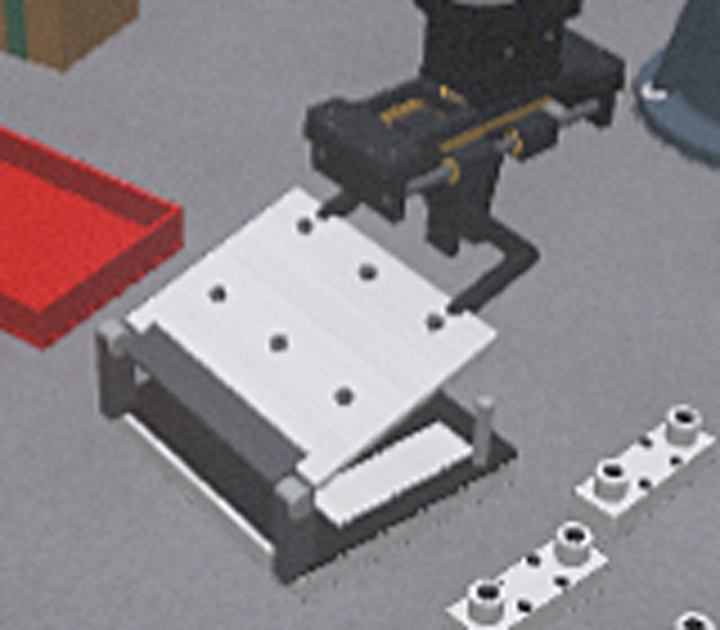

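Cover rising smoothly with low forces. Continue along the arc.

Request:
{"fn": "play_rows", "kwargs": {
  "motion": [
    [[-7.5, 2.6, 0], [0, 0, 0], 0.0],
    [[-15, 5.4, 0], [0, 0, 0], 0.0],
    [[-23, 8.6, 0], [0, 0, 0], 0.0],
    [[-30, 12, 0], [0, 0, 0], 0.0],
    [[-37.5, 16, 0], [0, 0, 0], 0.0],
    [[-44.5, 20, 0], [0, 0, 0], 0.0],
    [[-51.5, 24.4, 0], [0, 0, 0], 0.0],
    [[-58, 29, 0], [0, 0, 0], 0.0]
  ]
}}

```text
time_s: 5.6
position: [0.4776, 0.0393, 0.1747]
tcp_rot: [[0.007, 0.992, -0.128], [-0.001, -0.128, -0.992], [-1.0, 0.007, 0.0]]
force: [11.7, -2.2, -14.9]
opening: 0.131
```

```bash
python3 -c "
from h import *
plan([.438,.045,.068],-7.6)
"; python3 arc.py 0 0.62 0.94 8
```

```text
t 5.6 pos [0.4776 0.0393 0.1747] shift [106.4 -40.8  -0.7] turn [ 0.26  0.01 -0.42] rows 2.3 0.1 F [ 11.7  -2.2 -14.9] op 0.131 j [ -9.  23. 106.  -0.  51.  -1.]
0.66 x -6.6 y 4.9
0.7 x -13.0 y 10.1
0.74 x -19.1 y 15.5
0.78 x -25.1 y 21.1
0.82 x -30.8 y 27.0
0.86 x -36.2 y 33.1
0.9 x -41.5 y 39.4
0.94 x -46.4 y 45.9
```

```bash
python3 arc.py 0 0.66 0.98 8
```

```text
0.7 x -6.4 y 5.2
0.74 x -12.5 y 10.6
0.78 x -18.5 y 16.2
0.82 x -24.2 y 22.1
0.86 x -29.7 y 28.2
0.9 x -34.9 y 34.5
0.94 x -39.9 y 41.0
0.98 x -44.6 y 47.8
```

Request:
{"fn": "play_rows", "kwargs": {
  "motion": [
    [[-5.4, 6.2, 0], [0, 0, 0], 0.0],
    [[-11, 12.2, 0], [0, 0, 0], 0.0],
    [[-17, 17.8, 0], [0, 0, 0], 0.0],
    [[-23, 23.7, 0], [0, 0, 0], 0.0],
    [[-28.5, 29.8, 0], [0, 0, 0], 0.0],
    [[-33.7, 36, 0], [0, 0, 0], 0.0],
    [[-38.7, 42.5, 0], [0, 0, 0], 0.0],
    [[-43.4, 49.3, 0], [0, 0, 0], 0.0]
  ]
}}

```text
time_s: 6.4
position: [0.5215, 0.0334, 0.2172]
tcp_rot: [[-0.005, 0.992, -0.127], [-0.0, -0.127, -0.992], [-1.0, -0.004, 0.001]]
force: [-0.3, -3.9, -9.9]
opening: 0.13
```

```bash
python3 -c "
from h import *
plan([.4371,.0447,.0683],-7.6)
"; python3 arc.py 0 0.98 1.30 8
```

```text
t 6.4 pos [0.5215 0.0334 0.2172] shift [149.3 -84.5  -0.7] turn [0.29 0.06 0.26] rows 3.4 0.0 F [-0.3 -3.9 -9.9] op 0.13 j [-9. 23. 97. -0. 61. -1.]
1.02 x -4.4 y 6.9
1.06 x -8.6 y 14.0
1.1 x -12.4 y 21.2
1.14 x -16.0 y 28.6
1.18 x -19.3 y 36.1
1.22 x -22.3 y 43.7
1.26 x -24.9 y 51.5
1.3 x -27.3 y 59.4
```

Request:
{"fn": "play_rows", "kwargs": {
  "motion": [
    [[-4, 7, 0], [0, 0, 0], 0.0],
    [[-8, 14.2, 0], [0, 0, 0], 0.0],
    [[-12, 21.3, 0], [0, 0, 0], 0.0],
    [[-15.6, 28.7, 0], [0, 0, 0], 0.0],
    [[-18.9, 36.2, 0], [0, 0, 0], 0.0],
    [[-21.9, 43.8, 0], [0, 0, 0], 0.0],
    [[-24.5, 51.6, 0], [0, 0, 0], 0.0],
    [[-27, 59.4, 0], [0, 0, 0], 0.0]
  ]
}}

```text
time_s: 7.2
position: [0.5797, 0.0258, 0.2458]
tcp_rot: [[-0.006, 0.992, -0.127], [-0.001, -0.127, -0.992], [-1.0, -0.005, 0.002]]
force: [-5.1, -4.8, -1.7]
opening: 0.131
```

```bash
python3 -c "
from h import *
plan([.4371,.0447,.0683],-7.6)
"; python3 arc.py 0 1.28 1.6 8
```

```text
t 7.2 pos [0.5797 0.0258 0.2458] shift [ 178.3 -142.9   -1. ] turn [0.3  0.1  0.31] rows 4.6 0.1 F [-5.1 -4.8 -1.7] op 0.131 j [-8. 25. 87. -0. 68. -1.]
1.32 x -2.2 y 7.9
1.36 x -4.1 y 15.9
1.4 x -5.6 y 23.9
1.44 x -6.9 y 32.0
1.48 x -7.8 y 40.2
1.52 x -8.3 y 48.4
1.56 x -8.6 y 56.6
1.6 x -8.5 y 64.8
```

Request:
{"fn": "play_rows", "kwargs": {
  "motion": [
    [[-2.2, 7.9, 0], [0, 0, 0], 0.0],
    [[-4.2, 15.9, 0], [0, 0, 0], 0.0],
    [[-5.8, 23.9, 0], [0, 0, 0], 0.0],
    [[-7.2, 32, 0], [0, 0, 0], 0.0],
    [[-8.2, 40, 0], [0, 0, 0], 0.0],
    [[-8.8, 47, 0], [0, 0, 0], 0.0],
    [[-9, 53, 0], [0, 0, 0], 0.0],
    [[-9, 58, 0], [0, 0, 0], 0.0]
  ]
}}

```text
time_s: 8.0
position: [0.6376, 0.0181, 0.2549]
tcp_rot: [[-0.005, 0.992, -0.127], [-0.001, -0.127, -0.992], [-1.0, -0.005, 0.002]]
force: [-5.6, -5.4, -2.3]
opening: 0.128
```

Request:
{"fn": "play_rows", "kwargs": {
  "motion": [
    [[0, 2, 0], [0, 0, 0], 0.0],
    [[0, 4, 0], [0, 0, 0], 0.0],
    [[0, 6, 0], [0, 0, 0], 0.0],
    [[0, 7, 0], [0, 0, 0], 0.0]
  ]
}}

```text
time_s: 8.4
position: [0.6444, 0.0173, 0.2549]
tcp_rot: [[-0.005, 0.992, -0.127], [-0.001, -0.127, -0.992], [-1.0, -0.004, 0.002]]
force: [-4.9, -5.5, -2.3]
opening: 0.13
```

```bash
python3 -c "
from h import *
plan([.4371,.0447,.0683],-7.6)
"
```

```text
t 8.4 pos [0.6444 0.0173 0.2549] shift [ 187.5 -208.3   -1.1] turn [0.28 0.1  0.26] rows 5.6 0.0 F [-4.9 -5.5 -2.3] op 0.13 j [-8. 30. 77. -0. 73. -1.]
```

Request:
{"fn": "play_rows", "kwargs": {
  "motion": [
    [[0, 1, 0], [0, 0, 0], 0.0],
    [[0, 2, 0], [0, 0, 0], 0.0],
    [[0, 3, 0], [0, 0, 0], 0.0]
  ]
}}

```text
time_s: 8.7
position: [0.6456, 0.0171, 0.2548]
tcp_rot: [[-0.009, 0.992, -0.127], [-0.001, -0.127, -0.992], [-1.0, -0.009, 0.002]]
force: [-9.3, -3.5, 2.2]
opening: 0.13
```

Request:
{"fn": "play_rows", "kwargs": {
  "motion": [
    [[0, 1, 0], [0, 0, 0], 0.0],
    [[0, 2, 0], [0, 0, 0], 0.0],
    [[0, 2, 0], [0, 0, 0], 0.0]
  ]
}}

```text
time_s: 9.0
position: [0.6455, 0.0171, 0.2548]
tcp_rot: [[-0.013, 0.992, -0.127], [-0.001, -0.127, -0.992], [-1.0, -0.013, 0.002]]
force: [-12.6, -4.0, 2.8]
opening: 0.128
```

```bash
python3 -c "
from h import *
plan([.4371,.0447,.0683],-7.6)
c=cam('scene'); np.save('s5.npy',c,allow_pickle=True); save(c,'s5.png')
"
```

```text
t 9.0 pos [0.6455 0.0171 0.2548] shift [ 189.3 -207.7   -1.3] turn [0.3  0.13 0.76] rows 5.6 0.1 F [-12.6  -4.    2.8] op 0.128 j [-8. 30. 76. -0. 74. -1.]
```

View pics/s5.png

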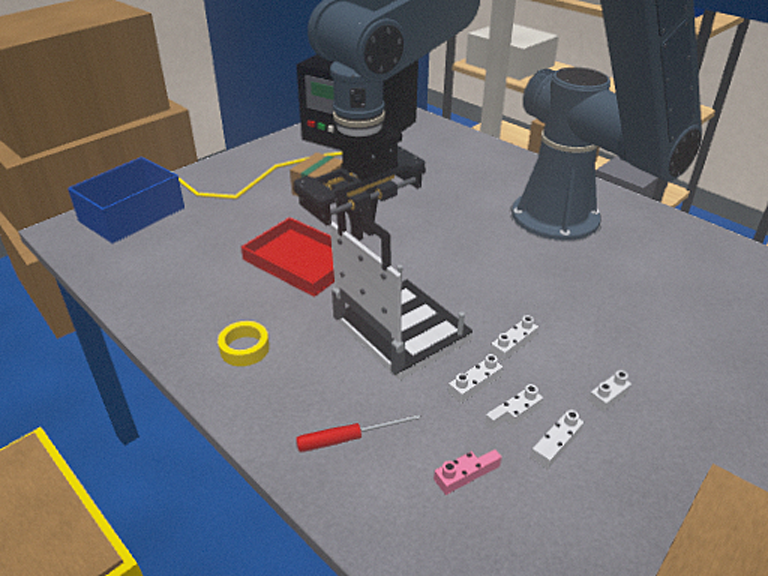

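Cover is against its upper stop: position stopped while force rose to 13 N, and the picture shows it upright. Release and rise.

Request:
{"fn": "play_rows", "kwargs": {
  "motion": [
    [[0, -4, 0], [0, 0, 0], 0.0],
    [[0, -4, 0], [0, 0, 0], 0.4],
    [[0, -4, 0], [0, 0, 0], 0.4],
    [[0, -4, 0], [0, 0, 0], 0.4],
    [[-15, -4, 0], [0, 0, 0], 0.4],
    [[-35, -4, 0], [0, 0, 0], 0.4],
    [[-65, -4, 0], [0, 0, 0], 0.4],
    [[-80, -4, 0], [0, 0, 0], 0.4]
  ]
}}

```text
time_s: 9.85
position: [0.6492, 0.0183, 0.3375]
tcp_rot: [[0.006, 0.992, -0.127], [0.0, -0.127, -0.992], [-1.0, 0.006, -0.001]]
force: [-0.3, -0.4, -0.1]
opening: 0.4
```

```bash
python3 -c "
from h import *
plan([.50,.02,.335],82.5)
plan([.50,.02,.335],-97.5)
c=cam('wrist'); np.save('w6.npy',c,allow_pickle=True); save(c,'w6.png')
c=cam('scene'); np.save('s6.npy',c,allow_pickle=True); cv2.imwrite('pics/s6.png',cv2.resize(c['img'][100:260,180:380],None,fx=4,fy=4,interpolation=cv2.INTER_CUBIC))
"
```

```text
t 9.85 pos [0.6492 0.0183 0.3375] shift [   1.5 -148.2   17.2] turn [-89.79   0.23  -0.33] rows 3.0 10.5 F [-0.3 -0.4 -0.1] op 0.4 j [-8. 26. 70.  0. 83. -1.]
t 9.85 pos [0.6492 0.0183 0.3375] shift [   1.5 -148.2   17.2] turn [90.21 -0.33 -0.23] rows 3.0 10.5 F [-0.3 -0.4 -0.1] op 0.4 j [-8. 26. 70.  0. 83. -1.]
```

View pics/s6.png

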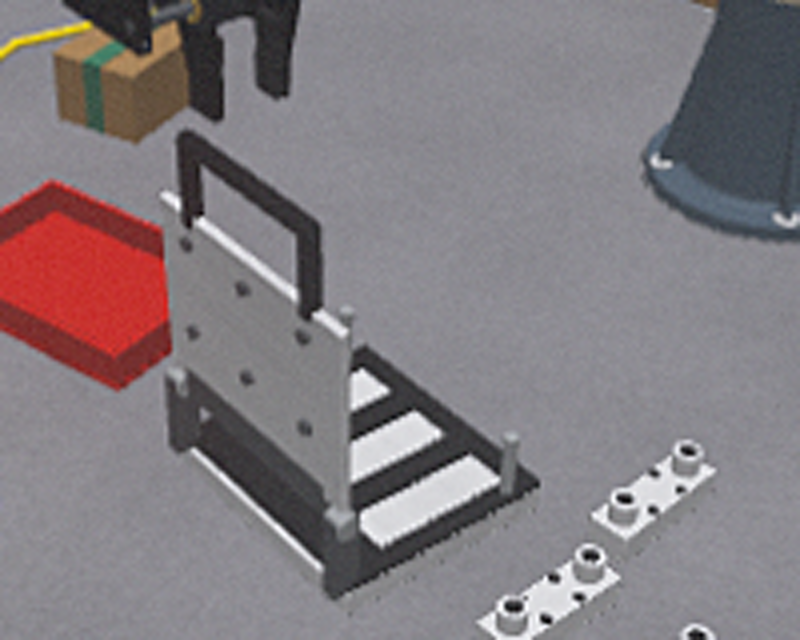

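View pics/w6.png

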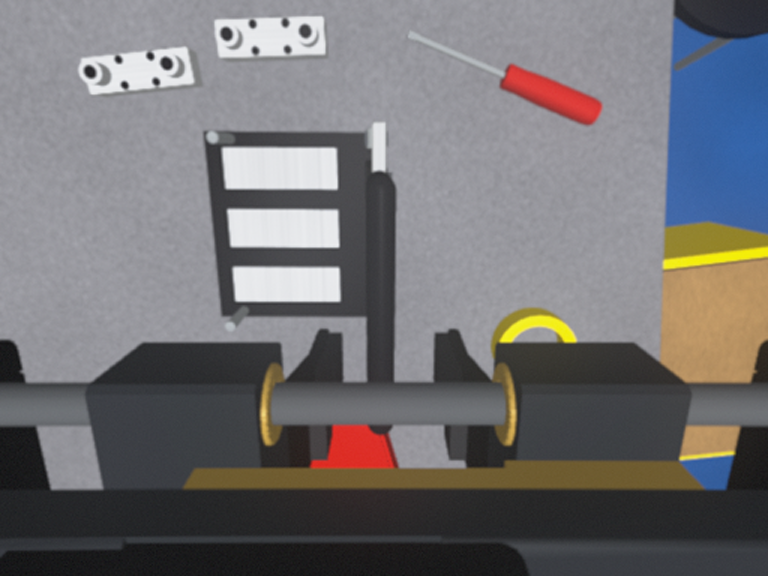

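The view clearly shows the three bays at (280,168), (284,228), (287,285) and both sound bars at (137,70) and (270,36). The cover stays upright. Next I'll measure.

```bash
python3 - <<'E'
from h import *
w=np.load("w6.npy",allow_pickle=True).item()
for z in (.020,.024,.028):
  print(z)
  for st,r,P in blobs(w,z=z,thr=150,amin=250): print(st[:5],np.round(r[0],1),np.round(r[1],1),round(r[2],1))
# predicted bay centres from hinge model
psi=np.deg2rad(-7.5);X=np.array([np.cos(psi),np.sin(psi)]);Y=np.array([-X[1],X[0]])
o=np.array([.555,.029]); print([ (o+k*.06*Y).round(4) for k in(-1,0,1)])
E
```

```text
0.02
[   0    0  244   68 7653] [486.3 203.8] [ 84.9 334.3] 83.4
[  182     0   262   253 23775] [767.6  37.1] [330.  427.3] 19.3
[ 334    0   61   44 1080] [820.8 182.7] [53.1 85.2] 61.1
[    0    59   213   183 13912] [397.2  38.3] [279.1 348.5] 85.5
[ 148   98   77   29 2129] [552.  89.] [ 41.1 113.9] 82.0
[ 152  139   74   26 1886] [544.1  28.9] [ 39.3 114.2] 82.7
[ 155  178   72   23 1635] [536.1 -31.5] [ 37.1 114.3] 82.6
[262 284  36  27 497] [ 656.7 -251.6] [54.6 61.8] 85.8
0.024
[   0    0  244   68 7653] [487.8 202.8] [ 84.2 331.5] 83.4
[  182     0   262   253 23775] [766.7  37.5] [327.3 423.7] 19.3
[ 334    0   61   44 1080] [819.5 181.9] [52.7 84.5] 61.1
[    0    59   213   183 13912] [399.4  38.7] [276.8 345.6] 85.5
[ 148   98   77   29 2129] [552.9  89. ] [ 40.8 112.9] 82.0
[ 152  139   74   26 1886] [545.   29.5] [ 39.  113.3] 82.7
[ 155  178   72   23 1635] [537.1 -30.4] [ 36.8 113.4] 82.6
[262 284  36  27 497] [ 656.7 -248.8] [54.1 61.3] 85.8
0.028
[   0    0  244   68 7653] [489.2 201.9] [ 83.5 328.7] 83.4
[  182     0   262   253 23775] [765.7  38. ] [324.5 420.2] 19.3
[ 334    0   61   44 1080] [818.1 181.1] [52.2 83.8] 61.1
[    0    59   213   183 13912] [401.6  39.2] [274.5 342.7] 85.5
[ 148   98   77   29 2129] [553.8  89.1] [ 40.4 112. ] 82.0
[ 152  139   74   26 1886] [546.  30.] [ 38.6 112.3] 82.7
[ 155  178   72   23 1635] [538.1 -29.4] [ 36.4 112.4] 82.6
[262 284  36  27 497] [ 656.7 -245.9] [53.7 60.8] 85.8
[array([ 0.5472, -0.0305]), array([0.555, 0.029]), array([0.5628, 0.0885])]
```

```bash
cat >> h.py <<'E'
def bars(c,z=.024,x0=0,x1=512,y0=0,y1=384,k=25,amin=200):
    im=c["img"][y0:y1,x0:x1].astype(int)
    g=im.min(2).astype(np.uint8); sat=(im.max(2)-im.min(2))
    m=((g>k)&(sat<40)).astype(np.uint8)
    n,l,st,ce=cv2.connectedComponentsWithStats(m)
    for i in range(1,n):
        if st[i,4]<amin: continue
        cn=max(cv2.findContours((l==i).astype(np.uint8),cv2.RETR_EXTERNAL,cv2.CHAIN_APPROX_NONE)[0],key=len).reshape(-1,2)+[x0,y0]
        r=cv2.minAreaRect((onz(c,cn,z)[:,:2]*1000).astype(np.float32))
        (a,b),ang=r[1],r[2]
        if a<b: ang-=90   # long axis yaw
        print(st[i]+[x0,y0,0,0,0],"ctr",np.round(r[0],1),"LxW",round(max(a,b),1),round(min(a,b),1),"yaw",round((ang+90)%180-90,1))
E
python3 - <<'E'
from h import *
w=np.load("w6.npy",allow_pickle=True).item()
print(w["img"][50,100:110].tolist()[:3], w["img"][22,175].tolist())
for k in(180,195,205):
    print(k);bars(w,x1=230,y1=70,k=k,amin=300)
E
```

```text
[[237, 234, 233], [237, 234, 232], [234, 230, 229]] [235, 232, 231]
180
[ 143   11   74   28 1495] ctr [566.  205.8] LxW 100.8 31.6 yaw -5.1
[  52   31   77   32 1401] ctr [435.2 193. ] LxW 105.3 32.1 yaw -1.1
195
[ 143   11   74   27 1411] ctr [566.1 205.9] LxW 100.4 31.2 yaw -5.3
[  52   31   77   32 1309] ctr [435.1 192.7] LxW 104.4 31.3 yaw -1.1
205
[ 143   11   74   27 1355] ctr [566.4 205.9] LxW 99.6 30.8 yaw -5.0
[  53   32   76   31 1245] ctr [435.4 192.7] LxW 103.7 31.0 yaw -1.1
```

```bash
python3 -c "
from h import *
plan([.566,.206,.30],85)
"
```

```text
t 9.95 pos [0.6496 0.0181 0.3378] shift [  37.  -107.1 -175.7] turn [-92.29   0.36  -0.41] rows 4.2 10.7 F [-0.  -0.9  0.6] op 0.401 j [-8. 26. 70.  0. 83. -1.]
```

Request:
{"fn": "play_rows", "kwargs": {
  "motion": [
    [[0, -20, -35], [-8, 0, 0], 0.4],
    [[0, -40, -70], [-16, 0, 0], 0.4],
    [[0, -60, -105], [-24, 0, 0], 0.4],
    [[0, -80, -140], [-32, 0, 0], 0.55],
    [[10, -95, -160], [-40, 0, 0], 0.55],
    [[20, -107, -176], [-48, 0, 0], 0.55],
    [[30, -107, -176], [-56, 0, 0], 0.55],
    [[37, -107, -176], [-64, 0, 0], 0.55]
  ]
}}

```text
time_s: 10.75
position: [0.5624, 0.2072, 0.2952]
tcp_rot: [[-0.002, 0.543, 0.84], [0.0, 0.84, -0.543], [-1.0, -0.001, -0.002]]
force: [-0.4, 0.3, -0.3]
opening: 0.548
```

```bash
python3 -c "
from h import *
plan([.566,.206,.11],85)
"
```

```text
t 10.75 pos [0.5624 0.2072 0.2952] shift [185.2   1.1   4. ] turn [-27.88  -0.12   0.03] rows 3.7 3.2 F [-0.4  0.3 -0.3] op 0.548 j [ 10.  24.  81.   0.  75. -48.]
```

Request:
{"fn": "play_rows", "kwargs": {
  "motion": [
    [[30, 1, 4], [-8, 0, 0], 0.55],
    [[70, 1, 4], [-16, 0, 0], 0.55],
    [[110, 1, 4], [-24, 0, 0], 0.55],
    [[150, 1, 4], [-28, 0, 0], 0.55],
    [[175, 1, 4], [-28, 0, 0], 0.55],
    [[185, 1, 4], [-28, 0, 0], 0.55],
    [[185, 1, 4], [-28, 0, 0], 0.55]
  ]
}}

```text
time_s: 11.45
position: [0.5664, 0.2046, 0.1099]
tcp_rot: [[-0.004, 0.093, 0.996], [-0.0, 0.996, -0.093], [-1.0, -0.001, -0.004]]
force: [-0.7, 0.2, 0.6]
opening: 0.552
```

```bash
python3 -c "
from h import *
plan([.566,.206,.012],85)
c=cam('wrist'); np.save('w7.npy',c,allow_pickle=True); save(c,'w7.png')
bars(c,k=180,amin=300)
"
```

```text
t 11.45 pos [0.5664 0.2046 0.1099] shift [97.9  1.5 -0.1] turn [-0.33 -0.21  0.04] rows 2.0 0.0 F [-0.7  0.2  0.6] op 0.552 j [  9.  37.  91.   0.  53. -75.]
[ 205    0   49   98 3407] ctr [454.4 192.5] LxW 66.3 31.3 yaw -1.3
[465   0  47  37 829] ctr [451.5 381.6] LxW 31.7 23.1 yaw 84.2
[  16  116   58  130 5046] ctr [543.8  29.2] LxW 110.9 34.1 yaw -7.6
[  92  120   53  108 4347] ctr [542.3  90.2] LxW 91.2 36.2 yaw -7.5
[ 447  124   51  116 3507] ctr [576.2 379.9] LxW 99.2 37.7 yaw 1.8
[ 242  133   39  118 3377] ctr [568.5 205.7] LxW 102.9 31.4 yaw -5.2
[ 342  134   52  114 2720] ctr [576.  294.5] LxW 99.4 32.7 yaw -7.2
```

View pics/w7.png

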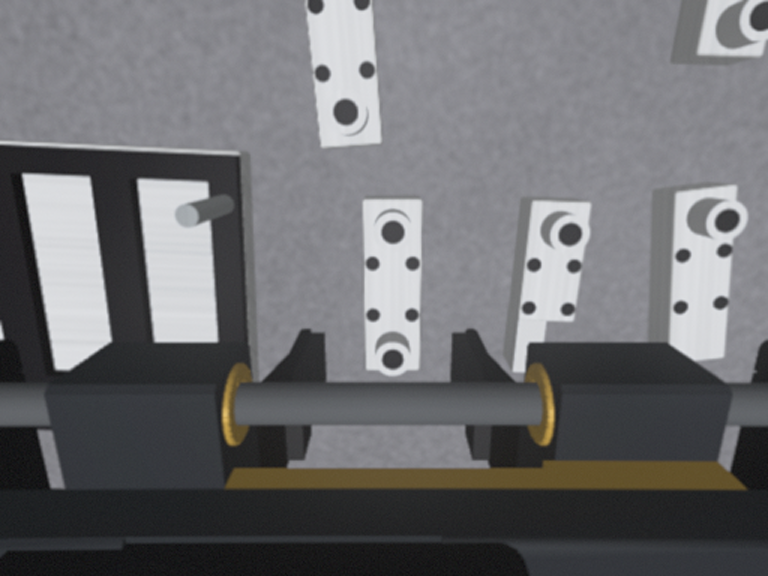

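Picture: all bars visible. Bar A is centred between the fingers (x≈392, rows 200–372), with the chipped bar at (560,270) and the one-port bar at (700,270). Descend on bar A.

Request:
{"fn": "play_rows", "kwargs": {
  "motion": [
    [[30, 1, 0], [0, 0, 0], 0.55],
    [[60, 1, 1], [0, 0, 0], 0.55],
    [[80, 1, 1], [0, 0, 0], 0.55],
    [[92, 1, 1], [0, 0, 0], 0.55],
    [[98, 1, 1], [0, 0, 0], 0.55],
    [[98, 1, 1], [0, 0, 0], 0.2],
    [[98, 1, 1], [0, 0, 0], 0.0],
    [[98, 1, 1], [0, 0, 0], 0.0]
  ]
}}

```text
time_s: 12.3
position: [0.5696, 0.2058, 0.0151]
tcp_rot: [[0.003, 0.093, 0.996], [0.001, 0.996, -0.093], [-1.0, 0.001, 0.003]]
force: [-0.1, 0.4, 2.1]
opening: 0.364
```

Request:
{"fn": "play_rows", "kwargs": {
  "motion": [
    [[0, 0, 0], [0, 0, 0], 0.0],
    [[0, 0, 0], [0, 0, 0], 0.0],
    [[-15, 0, 0], [0, 0, 0], 0.0],
    [[-40, 0, 0], [0, 0, 0], 0.0],
    [[-70, 0, 0], [0, 0, 0], 0.0],
    [[-100, 0, 0], [0, 0, 0], 0.0],
    [[-120, 0, 0], [0, 0, 0], 0.0],
    [[-120, 0, 0], [0, 0, 0], 0.0]
  ]
}}

```text
time_s: 13.1
position: [0.5704, 0.2057, 0.1372]
tcp_rot: [[0.006, 0.093, 0.996], [0.001, 0.996, -0.093], [-1.0, 0.001, 0.006]]
force: [1.0, 1.1, -2.6]
opening: 0.357
```

```bash
python3 -c "
from h import *
plan([.552,.089,.13],82.5)
c=cam('wrist'); np.save('w8.npy',c,allow_pickle=True); save(c,'w8.png')
bars(c,k=180,amin=300)
"
```

```text
t 13.1 pos [0.5704 0.2057 0.1372] shift [   7.  -118.    -7.6] turn [ 2.19  0.35 -0.09] rows 2.4 0.3 F [ 1.   1.1 -2.6] op 0.357 j [  9.  35.  90.  -0.  55. -75.]
[ 208    0   45   92 2901] ctr [453.3 192.5] LxW 68.6 31.4 yaw -1.3
[443   0  51  37 965] ctr [450.6 384. ] LxW 36.9 25.5 yaw 84.3
[   0  107   26  120 1758] ctr [539.5 -16.3] LxW 112.5 23.0 yaw -18.3
[  35  108   55  122 4569] ctr [543.9  29.2] LxW 111.8 34.4 yaw -7.6
[ 105  112   49  116 4391] ctr [550.4  89.1] LxW 108.3 36.6 yaw -7.6
[ 428  115   45  109 3096] ctr [576.  379.1] LxW 99.5 36.9 yaw 1.8
[ 333  125   47  103 2492] ctr [574.7 294. ] LxW 97.4 32.0 yaw -7.2
[ 228  145   62  110 5404] ctr [589.4 203.2] LxW 108.3 56.5 yaw -5.3
[231 284  55  28 851] ctr [693.4 193.5] LxW 56.2 32.5 yaw 84.7
```

View pics/w8.png

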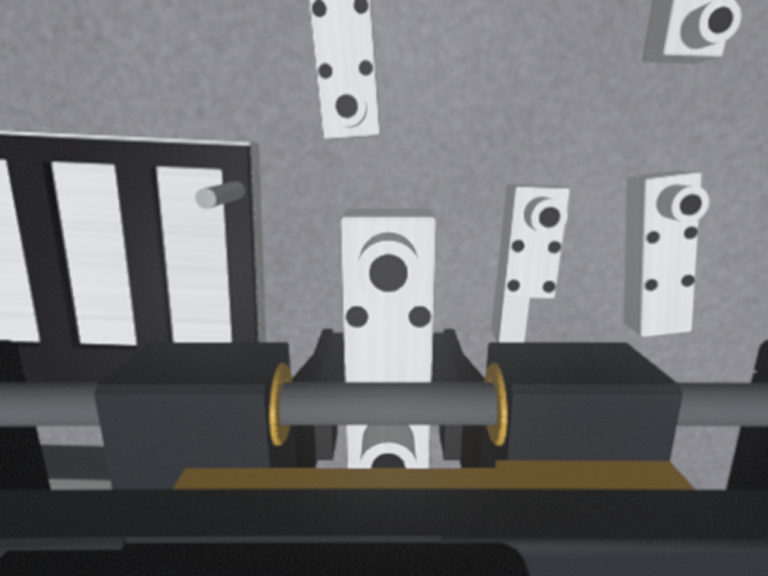

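Bar A is held straight (block at x 342–434, port at (388,272)). Next I'll measure its offset in the hand.

```bash
python3 -c "
from h import *
c=np.load('w8.npy',allow_pickle=True).item()
print(onz(c,np.array([[342,217],[388,217],[435,217]])/1.5,.146).round(4))
# front port centre, top of port z=.146+.016
print(onz(c,np.array([[388,272]])/1.5,.162).round(4))
plan([.552,.089,.13],82.5)
"
```

```text
[[0.5161 0.1946 0.146 ]
 [0.5175 0.2098 0.146 ]
 [0.5189 0.2254 0.146 ]]
[[0.5321 0.2084 0.162 ]]
t 13.15 pos [0.5691 0.2055 0.1353] shift [   5.2 -117.6   -6.3] turn [ 2.18  0.16 -0.03] rows 2.4 0.3 F [ 0.5 -0.7 -1.7] op 0.361 j [  9.  35.  90.  -0.  55. -75.]
```

Request:
{"fn": "play_rows", "kwargs": {
  "motion": [
    [[0, -20, -1], [0.5, 0, 0], 0.0],
    [[0, -50, -2], [1, 0, 0], 0.0],
    [[0, -85, -3], [2, 0, 0], 0.0],
    [[0, -110, -4], [2.2, 0, 0], 0.0],
    [[15, -118, -4], [2.2, 0, 0], 0.0],
    [[40, -118, -4], [2.2, 0, 0], 0.0],
    [[65, -118, -4], [2.2, 0, 0], 0.0],
    [[65, -118, -4], [2.2, 0, 0], 0.0]
  ]
}}

```text
time_s: 13.95
position: [0.5493, 0.0881, 0.0645]
tcp_rot: [[-0.011, 0.132, 0.991], [0.0, 0.991, -0.132], [-1.0, -0.001, -0.011]]
force: [-0.7, -0.6, -2.6]
opening: 0.364
```

```bash
python3 -c "
from h import *
plan([.5545,.0887,.036],82.5)
c=cam('wrist'); np.save('w9.npy',c,allow_pickle=True); save(c,'w9.png')
"
```

```text
t 13.95 pos [0.5493 0.0881 0.0645] shift [28.4  1.3  5.4] turn [-0.06 -0.64  0.06] rows 0.6 0.1 F [-0.7 -0.6 -2.6] op 0.364 j [ -2.  38.  99.  -0.  44. -85.]
```

View pics/w9.png

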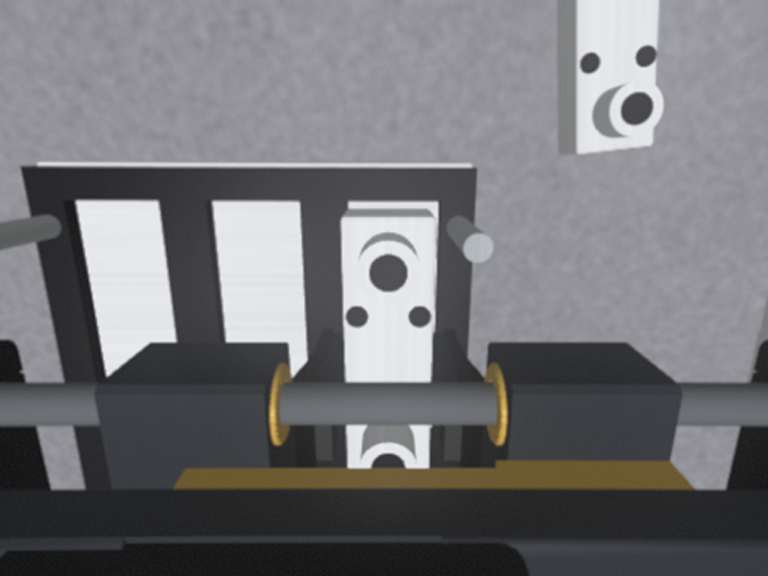

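```bash
python3 -c "
from h import *
c=np.load('w9.npy',allow_pickle=True).item()
print(onz(c,np.array([[342,217],[435,217]])/1.5,.0735).round(4))
print(onz(c,np.array([[349,202],[438,202],[212,201],[300,201],[77,200],[159,200]])/1.5,.02).round(4))
"
```

```text
[[0.4949 0.0791 0.0735]
 [0.499  0.1098 0.0735]]
[[ 0.4948  0.077   0.02  ]
 [ 0.5     0.1163  0.02  ]
 [ 0.4865  0.0167  0.02  ]
 [ 0.4916  0.0555  0.02  ]
 [ 0.4784 -0.0423  0.02  ]
 [ 0.4831 -0.0064  0.02  ]]
```

Bar front at (0.497, 0.0945), bay front edge at (0.497, 0.0967). So the bar goes 7 mm further in and 1.5 mm left, then down.

Request:
{"fn": "play_rows", "kwargs": {
  "motion": [
    [[0, 1.5, 4], [0, -0.4, 0], 0.0],
    [[5, 1.5, 7], [0, -0.6, 0], 0.0],
    [[12, 1.5, 7], [0, -0.6, 0], 0.0],
    [[18, 1.5, 7], [0, -0.6, 0], 0.0],
    [[23, 1.5, 7], [0, -0.6, 0], 0.0],
    [[26, 1.5, 7], [0, -0.6, 0], 0.0],
    [[28, 1.5, 7], [0, -0.6, 0], 0.0],
    [[28, 1.5, 7], [0, -0.6, 0], 0.0]
  ]
}}

```text
time_s: 14.8
position: [0.5606, 0.0889, 0.0405]
tcp_rot: [[0.01, 0.131, 0.991], [-0.001, 0.991, -0.131], [-1.0, -0.0, 0.01]]
force: [0.1, 0.4, -2.6]
opening: 0.357
```

```bash
python3 -c "
from h import *
plan([.556,.0887,.036],82.5)
c=cam('wrist'); np.save('w10.npy',c,allow_pickle=True); save(c,'w10.png')
"
```

```text
t 14.8 pos [0.5606 0.0889 0.0405] shift [ 4.5 -0.8 -4.6] turn [-0.02  0.57  0.01] rows 0.1 0.1 F [ 0.1  0.4 -2.6] op 0.357 j [ -2.  41.  98.  -0.  40. -85.]
```

View pics/w10.png

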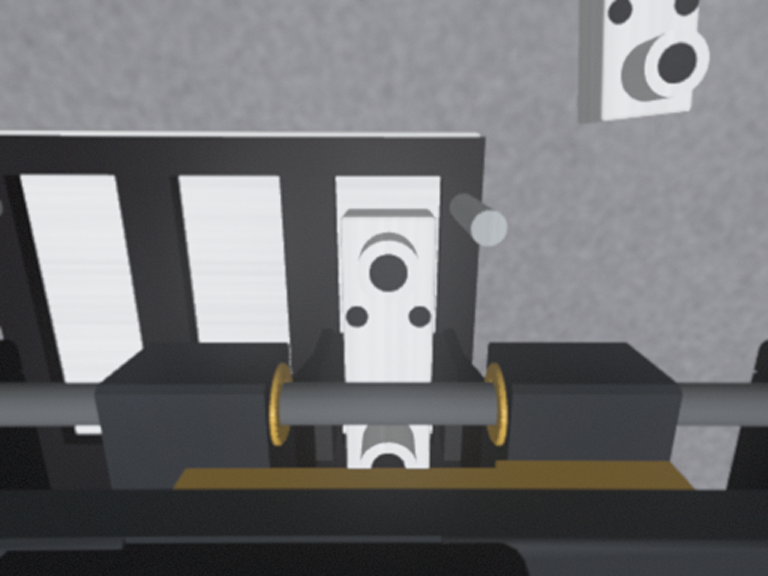

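Request:
{"fn": "play_rows", "kwargs": {
  "motion": [
    [[1, 0, -2], [0, 0, 0], 0.0],
    [[2, 0, -4], [0, 0, 0], 0.0],
    [[2, 0, -4], [0, 0, 0], 0.0],
    [[2, 0, -4], [0, 0, 0], 0.0]
  ]
}}

```text
time_s: 15.25
position: [0.5568, 0.0895, 0.0388]
tcp_rot: [[0.01, 0.131, 0.991], [-0.001, 0.991, -0.131], [-1.0, 0.0, 0.01]]
force: [0.4, 0.1, -2.4]
opening: 0.362
```

```bash
python3 -c "
from h import *
plan([.556,.0887,.036],82.5)
c=cam('wrist'); np.save('w10.npy',c,allow_pickle=True); save(c,'w10b.png')
cv2.imwrite('pics/w10c.png',cv2.resize(c['img'][100:240,130:350],None,fx=3.5,fy=3.5,interpolation=cv2.INTER_CUBIC))
plan([.556,.0887,.036],82.5)
s=bot.read_state();print(s['position'][2]+.009)
print(onz(c,np.array([[342,217],[435,217]])/1.5,s['position'][2]+.009).round(4))
"
```

```text
t 15.25 pos [0.5568 0.0895 0.0388] shift [ 2.8 -0.9 -0.7] turn [-0.02  0.6  -0.  ] rows 0.1 0.1 F [ 0.4  0.1 -2.4] op 0.362 j [ -2.  41.  99.  -0.  39. -85.]
t 15.3 pos [0.557  0.0894 0.0388] shift [ 2.8 -0.8 -0.9] turn [-0.02  0.62 -0.  ] rows 0.1 0.1 F [-0.5  0.1 -2.4] op 0.367 j [ -2.  41.  99.  -0.  39. -85.]
0.0478495676088239
[[0.502  0.0805 0.0478]
 [0.506  0.1111 0.0478]]
```

View pics/w10c.png

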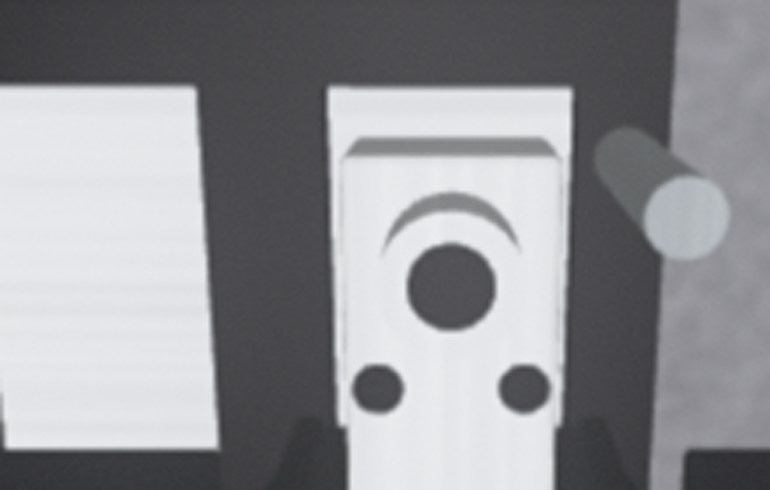

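Bar is centred in the bay opening with even gaps. Level it and lower the last few mm.

Request:
{"fn": "play_rows", "kwargs": {
  "motion": [
    [[1, 0, 0], [0, 0.3, 0], 0.0],
    [[2, 0, 0], [0, 0.6, 0], 0.0],
    [[3, 0, 0], [0, 0.6, 0], 0.0],
    [[3, 0, 0], [0, 0.6, 0], 0.0]
  ]
}}

```text
time_s: 15.7
position: [0.5569, 0.0894, 0.0355]
tcp_rot: [[-0.0, 0.131, 0.991], [0.0, 0.991, -0.131], [-1.0, -0.0, -0.0]]
force: [0.3, -0.1, -2.0]
opening: 0.363
```

Request:
{"fn": "play_rows", "kwargs": {
  "motion": [
    [[1, 0, 0], [0, 0, 0], 0.0],
    [[1.5, 0, 0], [0, 0, 0], 0.0],
    [[1.5, 0, 0], [0, 0, 0], 0.0]
  ]
}}

```text
time_s: 16.0
position: [0.557, 0.0894, 0.035]
tcp_rot: [[0.0, 0.131, 0.991], [-0.0, 0.991, -0.131], [-1.0, -0.0, 0.0]]
force: [-1.2, -0.5, 5.0]
opening: 0.362
```

Contact at z=0.035, as expected for a seated bar. Release and rise.

Request:
{"fn": "play_rows", "kwargs": {
  "motion": [
    [[0, 0, 0], [0, 0, 0], 0.5],
    [[0, 0, 0], [0, 0, 0], 0.55],
    [[0, 0, 0], [0, 0, 0], 0.55],
    [[-10, 0, 0], [0, 0, 0], 0.55],
    [[-30, 0, 0], [0, 0, 0], 0.55],
    [[-60, 0, 0], [0, 0, 0], 0.55],
    [[-90, 0, 0], [0, 0, 0], 0.55],
    [[-90, 0, 0], [0, 0, 0], 0.55]
  ]
}}

```text
time_s: 16.8
position: [0.5601, 0.0894, 0.1287]
tcp_rot: [[0.009, 0.131, 0.991], [-0.0, 0.991, -0.131], [-1.0, 0.001, 0.009]]
force: [0.4, 0.0, -0.6]
opening: 0.552
```

```bash
python3 -c "
from h import *
plan([.4385,.193,.11],88.8)
c=cam('wrist'); np.save('w11.npy',c,allow_pickle=True); save(c,'w11.png')
bars(c,k=180,amin=300)
c=cam('top'); cv2.imwrite('pics/t11.png',cv2.resize(c['img'][150:275,120:280],None,fx=4.8,fy=4.8,interpolation=cv2.INTER_CUBIC))
bars(c,k=175,amin=60,x0=120,x1=200,y0=150,y1=275)
"
```

```text
t 16.8 pos [0.5601 0.0894 0.1287] shift [  17.5   86.8 -134.2] turn [-6.31  0.53 -0.02] rows 3.2 0.7 F [ 0.4  0.  -0.6] op 0.552 j [ -2.  33.  96.   0.  51. -85.]
[ 351    0   43   87 2924] ctr [456.1 192.8] LxW 63.2 32.9 yaw -1.1
[ 74  91 224   3 484] ctr [473.3  39.6] LxW 183.4 1.6 yaw 82.6
[  93  111   56  117 4850] ctr [532.7 -29.7] LxW 105.4 36.5 yaw -7.6
[ 164  112   50  122 4979] ctr [543.9  29.6] LxW 110.9 37.9 yaw -7.6
[ 235  112   46  131 4692] ctr [556.3  88.3] LxW 120.2 39.2 yaw -7.5
[ 463  115   49  111 2577] ctr [575.7 293.7] LxW 99.8 32.0 yaw -7.1
[155 195  10  20 101] ctr [587.2 290.1] LxW 70.5 31.4 yaw -26.6
[133 197  10  26 196] ctr [575.4 379.5] LxW 99.0 33.1 yaw 1.7
```

View pics/w11.png

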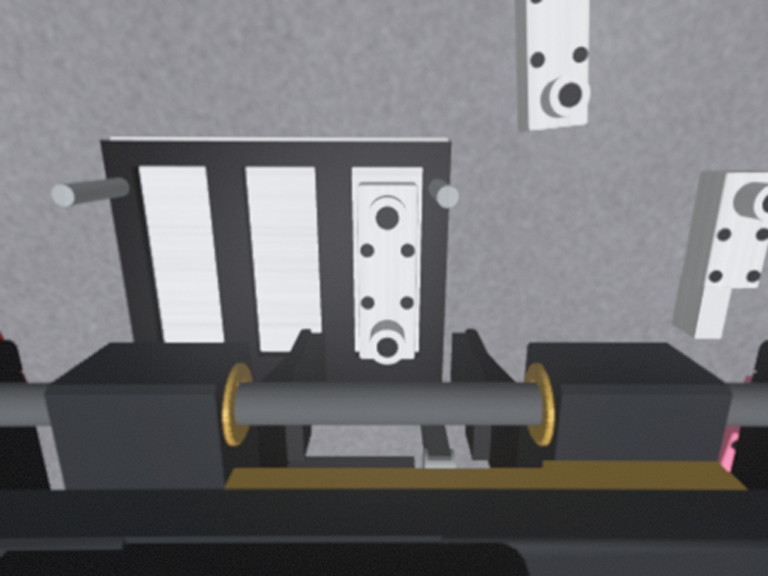

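Bar A lies flat in bay 1, evenly framed. Next is bar B.

Request:
{"fn": "play_rows", "kwargs": {
  "motion": [
    [[0, 15, -25], [-1, 0, 0], 0.55],
    [[5, 40, -60], [-3, 0, 0], 0.55],
    [[10, 65, -100], [-5, 0, 0], 0.55],
    [[17, 80, -125], [-6.3, 0.3, 0], 0.55],
    [[17, 87, -134], [-6.3, 0.5, 0], 0.55],
    [[17, 87, -134], [-6.3, 0.5, 0], 0.55],
    [[17, 87, -134], [-6.3, 0.5, 0], 0.55]
  ]
}}

```text
time_s: 17.6
position: [0.4373, 0.193, 0.1073]
tcp_rot: [[-0.007, 0.022, 1.0], [0.001, 1.0, -0.022], [-1.0, 0.001, -0.007]]
force: [-0.4, 0.1, 0.5]
opening: 0.552
```

```bash
python3 -c "
from h import *
c=cam('wrist'); np.save('w12.npy',c,allow_pickle=True); save(c,'w12.png')
bars(c,k=180,amin=300)
plan([.4385,.193,.014],88.8)
"
```

```text
[ 240  134   40  119 3397] ctr [439.6 192.9] LxW 102.8 31.3 yaw -1.2
t 17.65 pos [0.4377 0.1927 0.1074] shift [93.4  0.2  1.4] turn [-0.08 -0.36 -0.04] rows 1.9 0.0 F [ 0.2 -0.  -0.1] op 0.554 j [ 10.  30. 109.   0.  42. -79.]
```

View pics/w12.png

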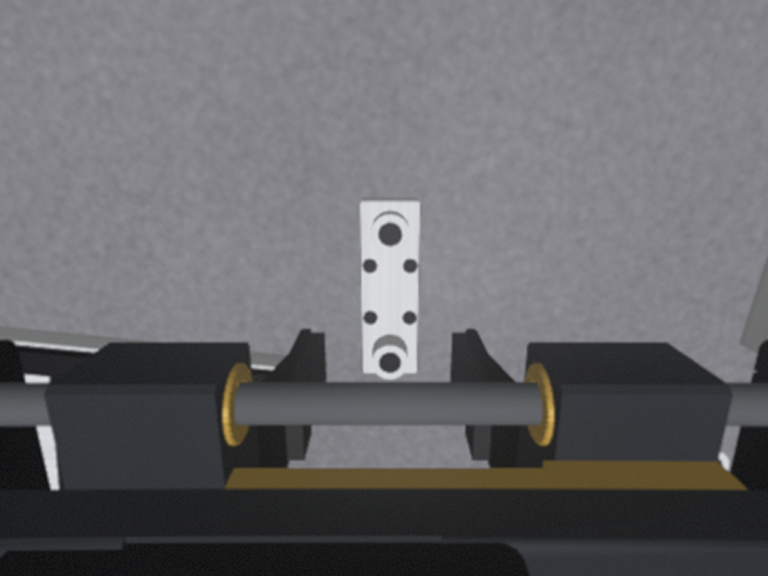

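Bar B centred (x≈390, rows 202–375). Descend, grip and lift.

Request:
{"fn": "play_rows", "kwargs": {
  "motion": [
    [[30, 0, 1], [0, 0, 0], 0.55],
    [[60, 0, 1], [0, 0, 0], 0.55],
    [[80, 0, 1], [0, 0, 0], 0.55],
    [[90, 0, 1], [0, 0, 0], 0.55],
    [[93, 0, 1], [0, 0, 0], 0.55],
    [[93, 0, 1], [0, 0, 0], 0.2],
    [[93, 0, 1], [0, 0, 0], 0.0],
    [[93, 0, 1], [0, 0, 0], 0.0]
  ]
}}

```text
time_s: 18.45
position: [0.4364, 0.1934, 0.0151]
tcp_rot: [[-0.007, 0.022, 1.0], [0.001, 1.0, -0.022], [-1.0, 0.001, -0.007]]
force: [0.7, -0.2, 0.6]
opening: 0.361
```

Request:
{"fn": "play_rows", "kwargs": {
  "motion": [
    [[0, 0, 0], [0, 0, 0], 0.0],
    [[0, 0, 0], [0, 0, 0], 0.0],
    [[-15, 0, 0], [0, 0, 0], 0.0],
    [[-40, 0, 0], [0, 0, 0], 0.0],
    [[-70, 0, 0], [0, 0, 0], 0.0],
    [[-100, 0, 0], [0, 0, 0], 0.0],
    [[-120, 0, 0], [0, 0, 0], 0.0],
    [[-120, 0, 0], [0, 0, 0], 0.0]
  ]
}}

```text
time_s: 19.25
position: [0.4381, 0.1936, 0.1365]
tcp_rot: [[-0.003, 0.021, 1.0], [0.002, 1.0, -0.021], [-1.0, 0.002, -0.003]]
force: [0.4, 0.4, -1.7]
opening: 0.362
```

```bash
python3 -c "
from h import *
plan([.539,-.030,.135],82.5)
"
```

```text
t 19.25 pos [0.4381 0.1936 0.1365] shift [   0.8 -221.5  105.5] turn [ 6.29 -0.18 -0.09] rows 4.9 0.7 F [ 0.4  0.4 -1.7] op 0.362 j [ 10.  27. 107.   0.  46. -79.]
```

Request:
{"fn": "play_rows", "kwargs": {
  "motion": [
    [[0, -25, 10], [1, 0, 0], 0.0],
    [[0, -65, 30], [3, 0, 0], 0.0],
    [[0, -110, 52], [5, 0, 0], 0.0],
    [[0, -155, 75], [6.3, 0, 0], 0.0],
    [[0, -195, 93], [6.3, 0, 0], 0.0],
    [[0, -215, 102], [6.3, 0, 0], 0.0],
    [[0, -222, 105], [6.3, 0, 0], 0.0],
    [[0, -222, 105], [6.3, 0, 0], 0.0]
  ]
}}

```text
time_s: 20.05
position: [0.5361, -0.0313, 0.1319]
tcp_rot: [[-0.011, 0.133, 0.991], [0.002, 0.991, -0.133], [-1.0, 0.0, -0.011]]
force: [0.8, 0.7, -1.7]
opening: 0.359
```

Request:
{"fn": "play_rows", "kwargs": {
  "motion": [
    [[20, 0, 0], [0, 0, 0], 0.0],
    [[50, 0, 0], [0, 0, 0], 0.0],
    [[75, 0, 0], [0, 0, 0], 0.0],
    [[80, 0, 0], [0, 0, 0], 0.0],
    [[80, 0, 0], [0, 0, 0], 0.0],
    [[80, 0, 0], [0, 0, 0], 0.0]
  ]
}}

```text
time_s: 20.65
position: [0.5365, -0.0302, 0.054]
tcp_rot: [[-0.008, 0.13, 0.992], [0.001, 0.992, -0.13], [-1.0, -0.0, -0.008]]
force: [0.0, -0.6, -1.7]
opening: 0.36
```

```bash
python3 -c "
from h import *
plan([.539,-.030,.0365],82.5)
c=cam('wrist'); np.save('w13.npy',c,allow_pickle=True); save(c,'w13.png')
"
```

```text
t 20.65 pos [ 0.5365 -0.0302  0.054 ] shift [17.4  0.5  2.6] turn [ 0.04 -0.45  0.03] rows 0.4 0.1 F [ 0.  -0.6 -1.7] op 0.36 j [-15.  39. 102.  -0.  40. -98.]
```

View pics/w13.png

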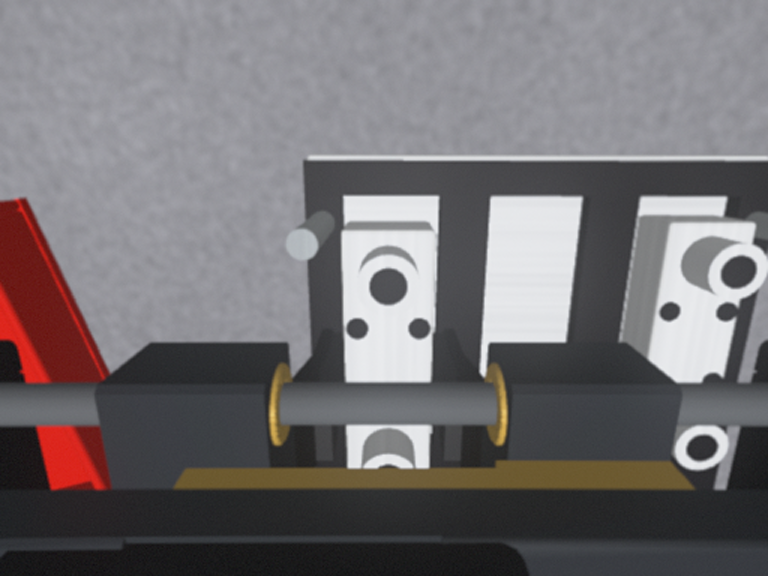

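```bash
python3 -c "
from h import *
c=np.load('w13.npy',allow_pickle=True).item()
a=onz(c,np.array([[341,231],[435,231]])/1.5,.054+.009);print(a.mean(0).round(4),a.round(4))
b=onz(c,np.array([[344,196],[438,196]])/1.5,.02);print(b.mean(0).round(4),b.round(4))
X=np.array([.991,-.131]);Y=np.array([.131,.991]);d=(b.mean(0)-a.mean(0))[:2]+.007*X
print('need fx,fy',d@X*1000,d@Y*1000)
plan([.539,-.030,.0365],82.5)
"
```

```text
[ 0.4886 -0.0247  0.063 ] [[ 0.4866 -0.0404  0.063 ]
 [ 0.4907 -0.0091  0.063 ]]
[ 0.481  -0.0225  0.02  ] [[ 0.4785 -0.0421  0.02  ]
 [ 0.4836 -0.0029  0.02  ]]
need fx,fy -0.8745379330575125 1.2380782535049717
t 20.7 pos [ 0.5369 -0.0305  0.0543] shift [17.8  0.8  2.1] turn [ 0.02 -0.39  0.04] rows 0.4 0.0 F [ 0.1 -0.1 -1.9] op 0.365 j [-15.  39. 102.  -0.  40. -98.]
```

Offset is only about 1 mm, so lower in place.

Request:
{"fn": "play_rows", "kwargs": {
  "motion": [
    [[5, 1, -1], [0, 0, 0], 0.0],
    [[9, 1, -1], [0, 0, 0], 0.0],
    [[13, 1, -1], [0, 0, 0], 0.0],
    [[16, 1, -1], [0, 0, 0], 0.0],
    [[17, 1, -1], [0, 0, 0], 0.0],
    [[17, 1, -1], [0, 0, 0], 0.0]
  ]
}}

```text
time_s: 21.3
position: [0.5351, -0.0299, 0.036]
tcp_rot: [[-0.009, 0.131, 0.991], [0.001, 0.991, -0.131], [-1.0, -0.0, -0.009]]
force: [0.0, 0.1, -1.3]
opening: 0.364
```

```bash
python3 -c "
from h import *
c=cam('wrist'); 
cv2.imwrite('pics/w14.png',cv2.resize(c['img'][100:240,180:400],None,fx=3.5,fy=3.5,interpolation=cv2.INTER_CUBIC))
plan([.536,-.030,.035],82.5)
"
```

```text
t 21.35 pos [ 0.5352 -0.0299  0.0361] shift [ 1.1 -0.   0.8] turn [-0.03 -0.51  0.03] rows 0.0 0.1 F [-0.4 -0.1 -1.3] op 0.363 j [-15.  40. 102.  -0.  38. -97.]
```

View pics/w14.png

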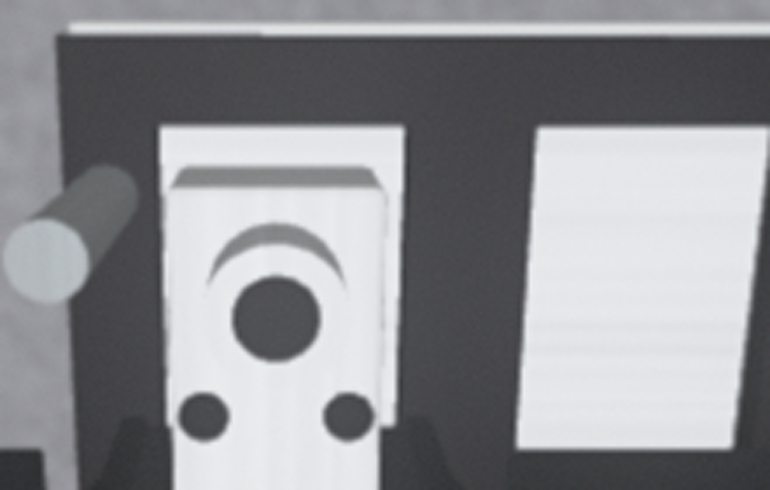

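Bar B sits inside the bay, slightly to the −y side. Nudge 1 mm, seat, release.

Request:
{"fn": "play_rows", "kwargs": {
  "motion": [
    [[0, 1, 0], [0, 0, 0], 0.0],
    [[1, 1, 0], [0, -0.4, 0], 0.0],
    [[1.5, 1, 0], [0, -0.4, 0], 0.0],
    [[1.5, 1, 0], [0, -0.4, 0], 0.0]
  ]
}}

```text
time_s: 21.75
position: [0.5356, -0.0288, 0.0352]
tcp_rot: [[-0.001, 0.131, 0.991], [-0.0, 0.991, -0.131], [-1.0, -0.0, -0.001]]
force: [0.2, 0.9, 2.5]
opening: 0.363
```

Request:
{"fn": "play_rows", "kwargs": {
  "motion": [
    [[0, 0, 0], [0, 0, 0], 0.5],
    [[0, 0, 0], [0, 0, 0], 0.55],
    [[0, 0, 0], [0, 0, 0], 0.55],
    [[-10, 0, 0], [0, 0, 0], 0.55],
    [[-30, 0, 0], [0, 0, 0], 0.55],
    [[-60, 0, 0], [0, 0, 0], 0.55],
    [[-90, 0, 0], [0, 0, 0], 0.55],
    [[-90, 0, 0], [0, 0, 0], 0.55]
  ]
}}

```text
time_s: 22.55
position: [0.5384, -0.0295, 0.129]
tcp_rot: [[0.007, 0.131, 0.991], [-0.003, 0.991, -0.131], [-1.0, -0.002, 0.007]]
force: [0.5, -0.6, -0.1]
opening: 0.549
```

```bash
python3 -c "
from h import *
c=cam('wrist'); np.save('w15.npy',c,allow_pickle=True); save(c,'w15.png')
c=cam('top'); cv2.imwrite('pics/t15.png',cv2.resize(c['img'][150:275,120:280],None,fx=4.8,fy=4.8,interpolation=cv2.INTER_CUBIC))
bars(c,k=175,amin=50,x0=120,x1=200,y0=150,y1=275)
plan([.576,.295,.16],83)
plan([.433,.386,.16],82.8)
"
```

```text
[158 195   7  13  58] ctr [599.5 287.8] LxW 47.0 19.6 yaw -17.9
[133 197   9   7  59] ctr [611.8 379.6] LxW 32.1 23.2 yaw 84.6
t 22.65 pos [ 0.5359 -0.0289  0.1258] shift [-34.4 326.3  -2.6] turn [-0.52  0.02  0.05] rows 6.6 0.1 F [-0.1 -0.1 -0.3] op 0.55 j [-15.  31. 100.  -0.  49. -97.]
t 22.65 pos [ 0.5359 -0.0289  0.1258] shift [ -34.6  397.8 -156.3] turn [-0.32  0.02  0.05] rows 8.6 0.0 F [-0.1 -0.1 -0.3] op 0.55 j [-15.  31. 100.  -0.  49. -97.]
```

View pics/w15.png

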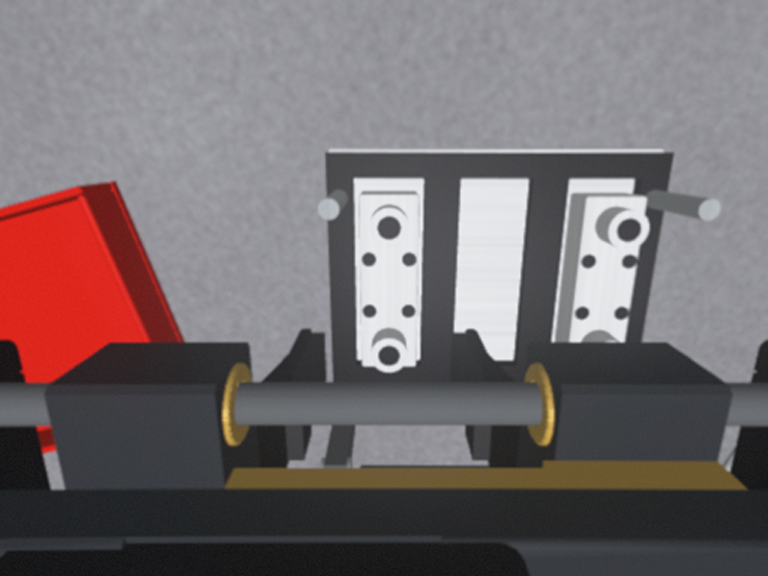

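View pics/t15.png

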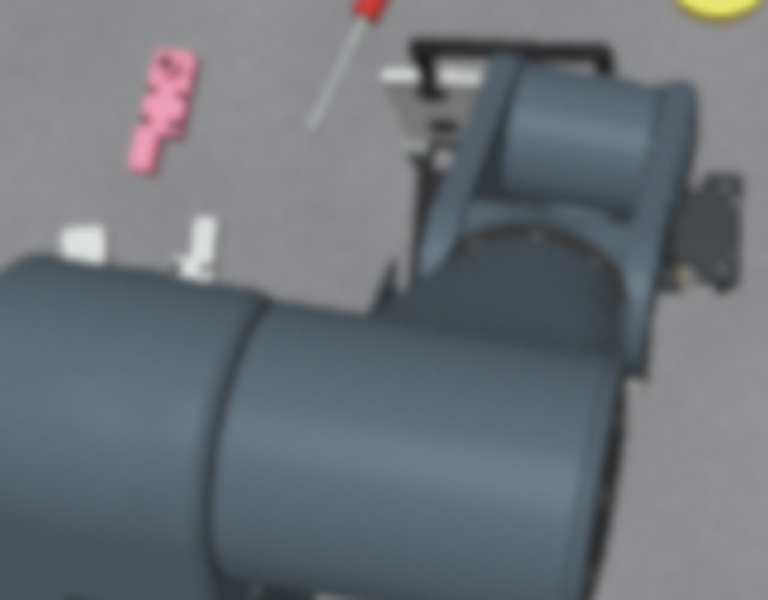

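Both sound bars are seated flat in the outer bays (ports at (388,228) and (628,230) in the wrist view). Next is the chipped bar.

Request:
{"fn": "play_rows", "kwargs": {
  "motion": [
    [[-5, 25, 0], [0, 0, 0], 0.55],
    [[-15, 70, 0], [0, 0, 0], 0.55],
    [[-25, 118, -1], [0, 0, 0], 0.55],
    [[-34, 165, -1], [0, 0, 0], 0.55],
    [[-34, 213, -2], [0, 0, 0], 0.55],
    [[-34, 260, -2], [0, 0, 0], 0.55],
    [[-34, 300, -2], [-0.5, 0, 0], 0.55],
    [[-20, 322, -2], [-0.5, 0, 0], 0.55]
  ]
}}

```text
time_s: 23.45
position: [0.5762, 0.2944, 0.1446]
tcp_rot: [[0.0, 0.119, 0.993], [0.001, 0.993, -0.119], [-1.0, 0.001, 0.0]]
force: [0.4, -1.5, 0.7]
opening: 0.552
```

Request:
{"fn": "play_rows", "kwargs": {
  "motion": [
    [[15, 4, 0], [0, 0, 0], 0.55],
    [[30, 4, 0], [0, 0, 0], 0.55],
    [[30, 4, 0], [0, 0, 0], 0.55],
    [[30, 4, 0], [0, 0, 0], 0.55]
  ]
}}

```text
time_s: 23.85
position: [0.5755, 0.2928, 0.1134]
tcp_rot: [[-0.005, 0.124, 0.992], [-0.001, 0.992, -0.124], [-1.0, -0.002, -0.004]]
force: [-0.2, 0.8, -0.1]
opening: 0.549
```

```bash
python3 -c "
from h import *
c=cam('wrist'); np.save('w16.npy',c,allow_pickle=True); save(c,'w16.png')
bars(c,k=180,amin=300)
plan([.576,.2945,.014],83)
"
```

```text
[ 399    0   50   57 1826] ctr [466.5 428.8] LxW 37.2 34.5 yaw -7.4
[ 335  119   45  118 3350] ctr [576.3 376.6] LxW 99.0 31.3 yaw 1.8
[ 242  133   39  112 2928] ctr [575.8 293.8] LxW 98.5 31.3 yaw -7.3
[   0  154   30  101 1292] ctr [562.4  76.2] LxW 90.8 20.9 yaw -7.6
t 23.9 pos [0.5763 0.2931 0.1144] shift [100.4   1.5  -0.2] turn [-0.13 -0.14  0.06] rows 2.0 0.0 F [-0.3 -0.  -0.3] op 0.55 j [ 17.  39.  84.   0.  57. -66.]
```

View pics/w16.png

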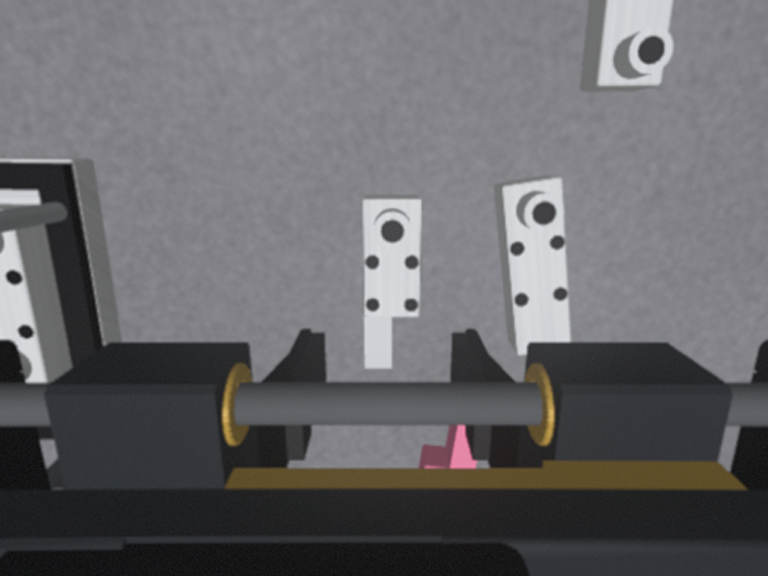

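The chipped bar is centred at (392,270). The short bar has been knocked aside: it is now near y=0.43, so I'll re-measure it later. Grasp the chipped bar, 4 mm towards its port.

Request:
{"fn": "play_rows", "kwargs": {
  "motion": [
    [[30, 1, -2], [0, 0, 0], 0.55],
    [[60, 1, -4], [0, 0, 0], 0.55],
    [[85, 1, -4], [0, 0, 0], 0.55],
    [[96, 1, -4], [0, 0, 0], 0.55],
    [[100, 1, -4], [0, 0, 0], 0.55],
    [[100, 1, -4], [0, 0, 0], 0.2],
    [[100, 1, -4], [0, 0, 0], 0.0],
    [[100, 1, -4], [0, 0, 0], 0.0]
  ]
}}

```text
time_s: 24.7
position: [0.5732, 0.2962, 0.0161]
tcp_rot: [[0.001, 0.122, 0.993], [0.0, 0.993, -0.122], [-1.0, 0.0, 0.001]]
force: [1.1, 0.9, 2.3]
opening: 0.362
```

Request:
{"fn": "play_rows", "kwargs": {
  "motion": [
    [[0, 0, 0], [0, 0, 0], 0.0],
    [[0, 0, 0], [0, 0, 0], 0.0],
    [[-15, 0, 0], [0, 0, 0], 0.0],
    [[-40, 0, 0], [0, 0, 0], 0.0],
    [[-80, 0, 0], [0, 0, 0], 0.0],
    [[-120, 0, 0], [0, 0, 0], 0.0],
    [[-150, 0, 0], [0, 0, 0], 0.0],
    [[-150, 0, 0], [0, 0, 0], 0.0]
  ]
}}

```text
time_s: 25.5
position: [0.5753, 0.2975, 0.1703]
tcp_rot: [[0.008, 0.122, 0.992], [0.003, 0.993, -0.122], [-1.0, 0.004, 0.008]]
force: [0.1, 1.0, -2.3]
opening: 0.364
```

```bash
python3 -c "
from h import *
c=cam('wrist'); save(c,'w17.png')
s=bot.read_state();print(s['opening'],s['position'])
psi=np.deg2rad(7.5);X=np.array([np.cos(psi),np.sin(psi)]);Y=np.array([-X[1],X[0]]);o=np.array([.5446,-.2783])
for k in (-58,0,58):
    p=o+k/1000*Y; print(k,p.round(4),np.hypot(*p).round(3)); plan([*p,.16],97.5)
"
```

```text
0.35884059836238646 [0.57351369 0.29684116 0.16740398]
-58 [ 0.5522 -0.3358] 0.646
t 25.55 pos [0.5735 0.2968 0.1674] shift [   6.3 -630.5   56. ] turn [-14.51   0.19  -0.1 ] rows 12.7 1.7 F [-0.9  0.1 -2.6] op 0.359 j [ 17.  35.  82.   0.  62. -66.]
0 [ 0.5446 -0.2783] 0.612
t 25.55 pos [0.5735 0.2968 0.1674] shift [   6.3 -574.4   41.5] turn [-14.51   0.19  -0.1 ] rows 11.5 1.7 F [-0.9  0.1 -2.6] op 0.359 j [ 17.  35.  82.   0.  62. -66.]
58 [ 0.537  -0.2208] 0.581
t 25.55 pos [0.5735 0.2968 0.1674] shift [   6.4 -518.2   27. ] turn [-14.51   0.19  -0.1 ] rows 10.4 1.7 F [-0.9  0.1 -2.6] op 0.359 j [ 17.  35.  82.   0.  62. -66.]
```

View pics/w17.png

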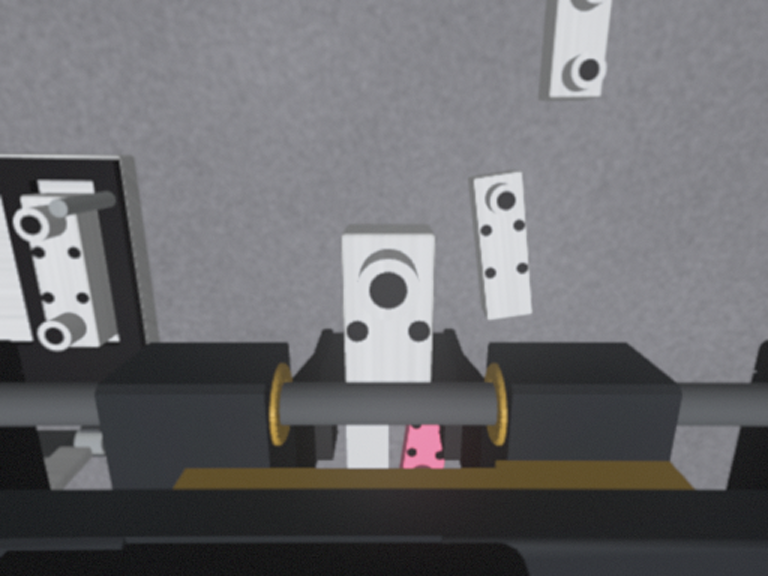

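Chipped bar held. Carry it to the tray, detouring towards the robot to clear the upright cover.

Request:
{"fn": "play_rows", "kwargs": {
  "motion": [
    [[0, -20, -25], [0, 0, 0], 0.0],
    [[0, -50, -55], [0, 0, 0], 0.0],
    [[0, -95, -60], [0, 0, 0], 0.0],
    [[0, -143, -60], [-2, 0, 0], 0.0],
    [[0, -191, -55], [-4, 0, 0], 0.0],
    [[0, -239, -50], [-6, 0, 0], 0.0],
    [[0, -287, -45], [-8, 0, 0], 0.0],
    [[0, -335, -40], [-10, 0, 0], 0.0]
  ]
}}

```text
time_s: 26.35
position: [0.4898, -0.0326, 0.1632]
tcp_rot: [[-0.006, -0.053, 0.999], [0.001, 0.999, 0.053], [-1.0, 0.002, -0.006]]
force: [0.6, 0.4, -2.2]
opening: 0.361
```

```bash
python3 -c "
from h import *
plan([.552,-.336,.16],97.5)
"
```

```text
t 26.35 pos [ 0.4898 -0.0326  0.1632] shift [   2.5 -306.3   45.9] turn [-4.44 -0.32 -0.1 ] rows 6.2 0.5 F [ 0.6  0.4 -2.2] op 0.361 j [ -17.   25.  104.   -0.   51. -110.]
```

Request:
{"fn": "play_rows", "kwargs": {
  "motion": [
    [[0, -45, 5], [-1, 0, 0], 0.0],
    [[0, -92, 10], [-2, 0, 0], 0.0],
    [[0, -140, 18], [-3, 0, 0], 0.0],
    [[0, -188, 27], [-4.4, 0, 0], 0.0],
    [[0, -235, 35], [-4.4, 0, 0], 0.0],
    [[0, -275, 42], [-4.4, 0, 0], 0.0],
    [[0, -300, 46], [-4.4, 0, 0], 0.0],
    [[0, -306, 46], [-4.4, 0, 0], 0.0]
  ]
}}

```text
time_s: 27.15
position: [0.553, -0.3374, 0.1624]
tcp_rot: [[-0.003, -0.125, 0.992], [0.001, 0.992, 0.125], [-1.0, 0.001, -0.003]]
force: [-0.2, 0.1, -1.7]
opening: 0.364
```

Request:
{"fn": "play_rows", "kwargs": {
  "motion": [
    [[20, 0, 0], [0, 0, 0], 0.0],
    [[50, 0, 0], [0, 0, 0], 0.0],
    [[60, 0, 0], [0, 0, 0], 0.0],
    [[60, 0, 0], [0, 0, 0], 0.0]
  ]
}}

```text
time_s: 27.55
position: [0.5513, -0.3319, 0.1018]
tcp_rot: [[-0.008, -0.129, 0.992], [0.005, 0.992, 0.129], [-1.0, 0.006, -0.007]]
force: [0.6, 0.0, -2.1]
opening: 0.366
```

```bash
python3 -c "
from h import *
plan([.552,-.336,.024],97.5)
c=cam('wrist'); np.save('w18.npy',c,allow_pickle=True); save(c,'w18.png')
"
```

```text
t 27.55 pos [ 0.5513 -0.3319  0.1018] shift [77.8 -4.6  0.7] turn [-0.09 -0.39 -0.35] rows 1.6 0.1 F [ 0.6  0.  -2.1] op 0.366 j [ -41.   40.   84.   -0.   56. -138.]
```

View pics/w18.png

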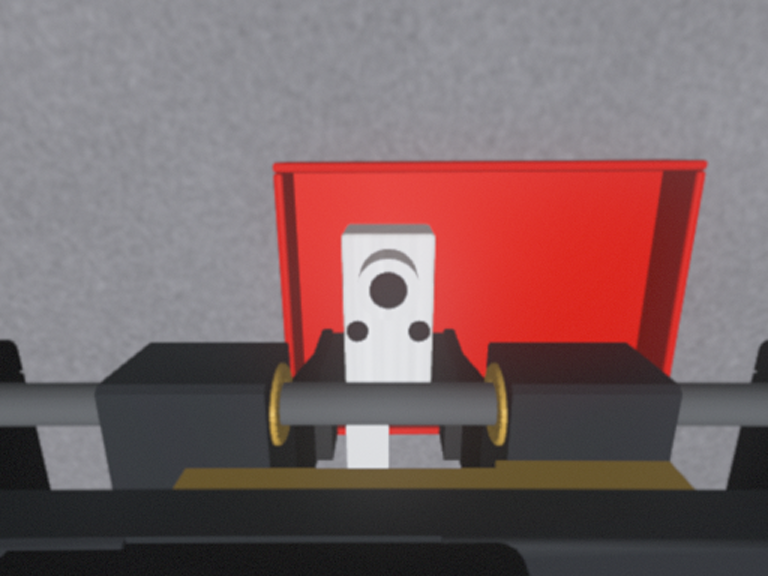

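```bash
python3 -c "
from h import *
c=np.load('w18.npy',allow_pickle=True).item()
a=onz(c,np.array([[276,167],[705,164]])/1.5,.035);print(a.round(4),np.linalg.norm(a[0]-a[1]))
print('tray ctr',a.mean(0)[:2]+.075*np.array([.9914,.1305]))
print('far rim',onz(c,np.array([[390,430]])/1.5,.035).round(4))
b=onz(c,np.array([[342,234],[434,234]])/1.5,.110);print('bar front',b.mean(0).round(4))
"
```

```text
[[ 0.4918 -0.3946  0.035 ]
 [ 0.4639 -0.1901  0.035 ]] 0.20646822344216217
tray ctr [ 0.55219264 -0.28256302]
far rim [[ 0.628  -0.3212  0.035 ]]
bar front [ 0.5046 -0.339   0.11  ]
```

Bar is over the tray about 52 mm to the −y side of its centre, clear of the walls. Lower and release.

Request:
{"fn": "play_rows", "kwargs": {
  "motion": [
    [[20, 0, 0], [0, 0, 0], 0.0],
    [[45, 0, 0], [0, 0, 0], 0.0],
    [[65, 0, 0], [0, 0, 0], 0.0],
    [[75, 0, 0], [0, 0, 0], 0.0],
    [[79, 0, 0], [0, 0, 0], 0.0],
    [[79, 0, 0], [0, 0, 0], 0.0]
  ]
}}

```text
time_s: 28.2
position: [0.5538, -0.3349, 0.0264]
tcp_rot: [[-0.001, -0.129, 0.992], [-0.001, 0.992, 0.129], [-1.0, -0.001, -0.001]]
force: [0.9, 0.7, -2.6]
opening: 0.362
```

Request:
{"fn": "play_rows", "kwargs": {
  "motion": [
    [[2, 0, 0], [0, 0, 0], 0.0],
    [[4, 0, 0], [0, 0, 0], 0.0],
    [[4, 0, 0], [0, 0, 0], 0.0],
    [[4, 0, 0], [0, 0, 0], 0.0]
  ]
}}

```text
time_s: 28.6
position: [0.5534, -0.3348, 0.0221]
tcp_rot: [[-0.001, -0.128, 0.992], [-0.001, 0.992, 0.128], [-1.0, -0.0, -0.001]]
force: [1.0, -0.3, -2.7]
opening: 0.365
```

Request:
{"fn": "play_rows", "kwargs": {
  "motion": [
    [[1, 0, 0], [0, 0, 0], 0.0],
    [[1, 0, 0], [0, 0, 0], 0.45],
    [[1, 0, 0], [0, 0, 0], 0.5],
    [[1, 0, 0], [0, 0, 0], 0.5],
    [[-15, 0, 0], [0, 0, 0], 0.5],
    [[-50, 0, 0], [0, 0, 0], 0.5],
    [[-95, 0, 0], [0, 0, 0], 0.5],
    [[-130, 0, 0], [0, 0, 0], 0.5]
  ]
}}

```text
time_s: 29.4
position: [0.5541, -0.3351, 0.1553]
tcp_rot: [[0.0, -0.128, 0.992], [-0.002, 0.992, 0.128], [-1.0, -0.002, 0.0]]
force: [0.5, 0.2, 0.0]
opening: 0.501
```

```bash
python3 -c "
from h import *
c=cam('top'); np.save('t19.npy',c,allow_pickle=True); cv2.imwrite('pics/t19.png',cv2.resize(c['img'][150:275,120:360],None,fx=3.3,fy=3.3,interpolation=cv2.INTER_CUBIC))
bars(c,k=175,amin=50,x0=110,x1=200,y0=150,y1=275)
c=cam('wrist');save(c,'w19.png')
c=cam('scene');np.save('s19.npy',c,allow_pickle=True);save(c,'s19.png')
plan([.576,.3775,.16],91.8)
plan([.43,.43,.16],82.5)
"
```

```text
[133 197  10  27 202] ctr [574.2 379.5] LxW 101.4 33.1 yaw 1.7
[119 235  10  20 128] ctr [448.4 432.4] LxW 70.0 32.2 yaw -5.8
t 29.55 pos [ 0.5554 -0.3362  0.1564] shift [ -7.7 705.1 112.2] turn [5.58 0.23 0.35] rows 14.3 0.7 F [ 0.6  0.2 -0.1] op 0.5 j [ -41.   36.   82.   -0.   61. -138.]
t 29.55 pos [ 0.5554 -0.3362  0.1564] shift [ -8.6 775.9 -25.9] turn [14.88  0.26  0.33] rows 15.5 1.7 F [ 0.6  0.2 -0.1] op 0.5 j [ -41.   36.   82.   -0.   61. -138.]
```

View pics/t19.png

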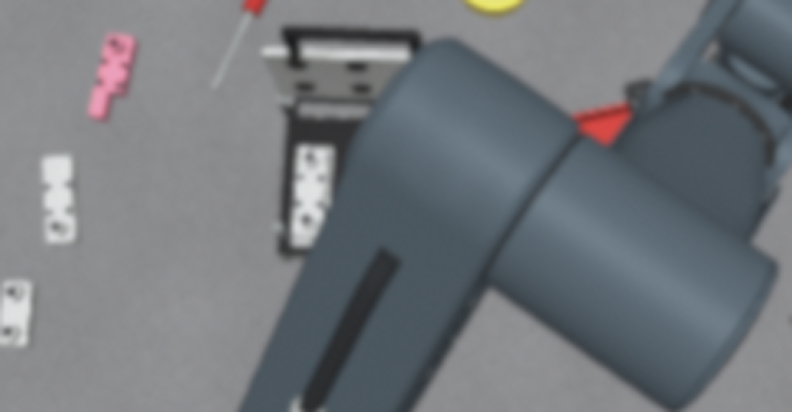

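View pics/w19.png

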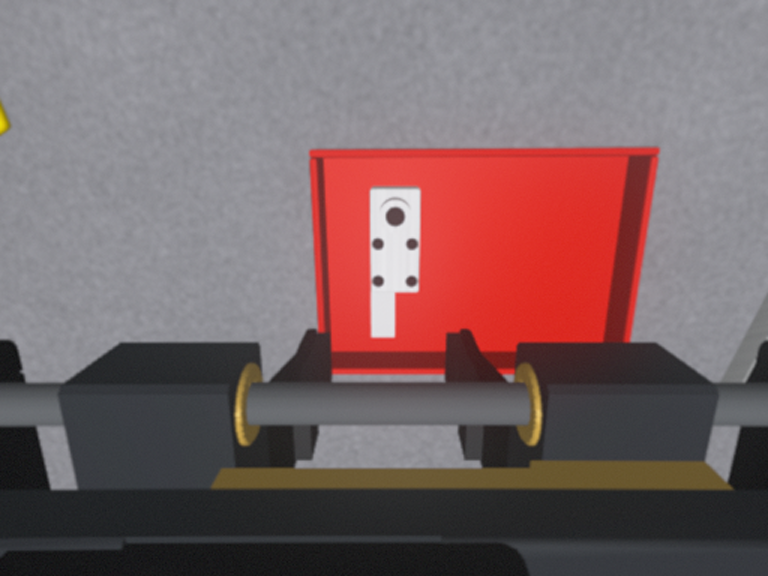

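View pics/s19.png

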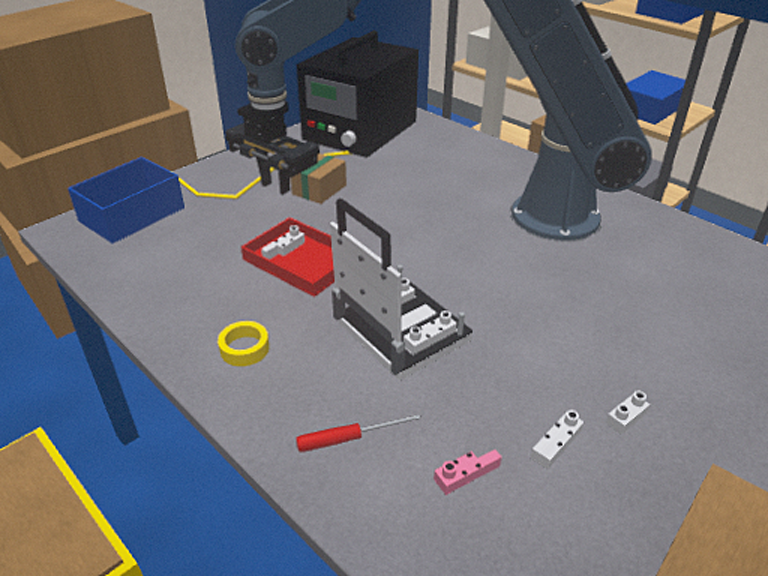

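The chipped bar lies in the tray at (395,260). The short bar now lies at about (0.448, 0.432). Go for the one-port bar.

Request:
{"fn": "play_rows", "kwargs": {
  "motion": [
    [[0, 25, 0], [0, 0, 0], 0.5],
    [[0, 70, 0], [0, 0, 0], 0.55],
    [[0, 118, 0], [0, 0, 0], 0.55],
    [[0, 167, 0], [0, 0, 0], 0.55],
    [[0, 216, 0], [0, 0, 0], 0.55],
    [[0, 265, 0], [0, 0, 0], 0.55],
    [[0, 314, 0], [0, 0, 0], 0.55],
    [[0, 363, 0], [0, 0, 0], 0.55]
  ]
}}

```text
time_s: 30.35
position: [0.5053, 0.0273, 0.151]
tcp_rot: [[-0.004, -0.128, 0.992], [0.0, 0.992, 0.128], [-1.0, 0.001, -0.004]]
force: [-0.4, 0.5, -0.4]
opening: 0.549
```

Request:
{"fn": "play_rows", "kwargs": {
  "motion": [
    [[0, 48, 0], [1, 0, 0], 0.55],
    [[0, 96, 0], [2, 0, 0], 0.55],
    [[0, 144, 5], [3, 0, 0], 0.55],
    [[0, 192, 10], [4, 0, 0], 0.55],
    [[0, 235, 30], [5.5, 0, 0], 0.55],
    [[0, 275, 55], [5.5, 0, 0], 0.55],
    [[0, 315, 80], [5.5, 0, 0], 0.55],
    [[0, 342, 105], [5.5, 0, 0], 0.55]
  ]
}}

```text
time_s: 31.15
position: [0.566, 0.3808, 0.1504]
tcp_rot: [[-0.004, -0.035, 0.999], [-0.001, 0.999, 0.035], [-1.0, -0.001, -0.004]]
force: [-0.2, -0.4, 0.1]
opening: 0.552
```

```bash
python3 -c "
from h import *
plan([.576,.378,.115],91.8)
"
```

```text
t 31.15 pos [0.566  0.3808 0.1504] shift [35.3 -3.1 10. ] turn [ 0.21 -0.24  0.03] rows 0.7 0.0 F [-0.2 -0.4  0.1] op 0.552 j [ 25.  39.  77.   0.  64. -67.]
```

Request:
{"fn": "play_rows", "kwargs": {
  "motion": [
    [[20, -3, 8], [0, 0, 0], 0.55],
    [[35, -3, 10], [0, 0, 0], 0.55],
    [[35, -3, 10], [0, 0, 0], 0.55],
    [[35, -3, 10], [0, 0, 0], 0.55]
  ]
}}

```text
time_s: 31.55
position: [0.5755, 0.3735, 0.115]
tcp_rot: [[-0.006, -0.031, 0.999], [-0.002, 1.0, 0.031], [-1.0, -0.002, -0.006]]
force: [0.9, 0.5, 0.2]
opening: 0.549
```

```bash
python3 -c "
from h import *
c=cam('wrist'); np.save('w20.npy',c,allow_pickle=True); save(c,'w20.png')
bars(c,k=180,amin=300)
plan([.576,.378,.014],91.8)
"
```

```text
[ 311    0   57   85 2778] ctr [455.7 428.4] LxW 58.4 31.0 yaw -6.5
[ 245  134   38  111 3476] ctr [576.  376.7] LxW 98.2 31.3 yaw 1.9
t 31.6 pos [0.5763 0.374  0.1161] shift [102.1   4.2   0.2] turn [ 0.   -0.22  0.06] rows 2.0 0.0 F [-0.5 -0.   0.4] op 0.551 j [ 24.  42.  77.   0.  61. -68.]
```

View pics/w20.png

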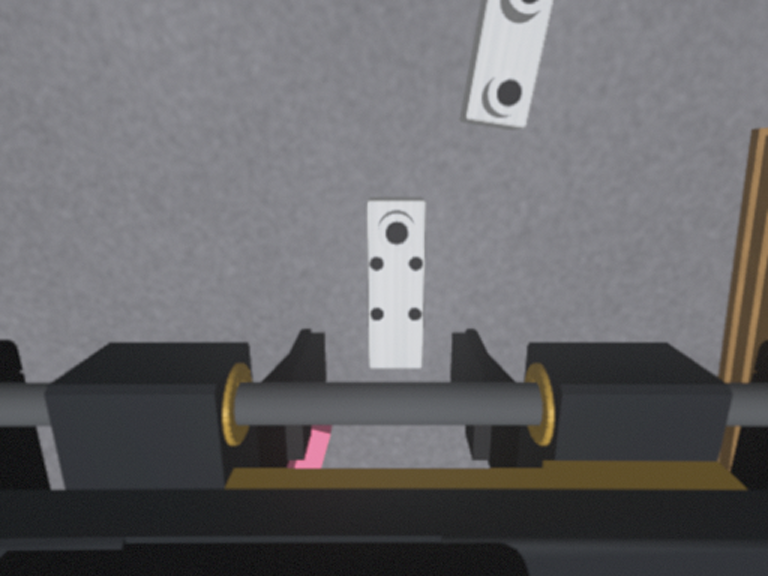

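One-port bar at (396,285), 3 mm to the +y side. Descend with that correction.

Request:
{"fn": "play_rows", "kwargs": {
  "motion": [
    [[30, 3, -1], [0, 0, 0], 0.55],
    [[60, 3, -2], [0, 0, 0], 0.55],
    [[85, 3, -2], [0, 0, 0], 0.55],
    [[97, 3, -2], [0, 0, 0], 0.55],
    [[101, 3, -2], [0, 0, 0], 0.55],
    [[101, 3, -2], [0, 0, 0], 0.2],
    [[101, 3, -2], [0, 0, 0], 0.0],
    [[101, 3, -2], [0, 0, 0], 0.0]
  ]
}}

```text
time_s: 32.4
position: [0.576, 0.3785, 0.0172]
tcp_rot: [[0.001, -0.033, 0.999], [0.001, 0.999, 0.033], [-1.0, 0.001, 0.001]]
force: [-0.3, 0.6, 2.6]
opening: 0.36
```

Request:
{"fn": "play_rows", "kwargs": {
  "motion": [
    [[0, 0, 0], [0, 0, 0], 0.0],
    [[0, 0, 0], [0, 0, 0], 0.0],
    [[-15, 0, 0], [0, 0, 0], 0.0],
    [[-40, 0, 0], [0, 0, 0], 0.0],
    [[-80, 0, -10], [0, 0, 0], 0.0],
    [[-120, -10, -30], [0, 0, 0], 0.0],
    [[-140, -40, -60], [0, 0, 0], 0.0],
    [[-145, -80, -75], [0, 0, 0], 0.0]
  ]
}}

```text
time_s: 33.2
position: [0.5015, 0.297, 0.164]
tcp_rot: [[0.002, -0.036, 0.999], [0.002, 0.999, 0.036], [-1.0, 0.002, 0.002]]
force: [1.0, -0.0, -3.0]
opening: 0.361
```

```bash
python3 -c "
from h import *
psi=np.deg2rad(7.5);X=np.array([np.cos(psi),np.sin(psi)]);Y=np.array([-X[1],X[0]]);o=np.array([.550,-.281])
print(o+.003*Y,o+.055*Y)
plan([.55,-.278,.16],97.5)
"
```

```text
[ 0.54960842 -0.27802567] [ 0.54282106 -0.22647053]
t 33.2 pos [0.5015 0.297  0.164 ] shift [   3.  -576.4   27.7] turn [-5.43  0.11 -0.1 ] rows 11.5 0.6 F [ 1. -0. -3.] op 0.361 j [ 20.  31.  92.   0.  57. -73.]
```

Request:
{"fn": "play_rows", "kwargs": {
  "motion": [
    [[0, -40, 0], [0, 0, 0], 0.0],
    [[0, -88, 0], [0, 0, 0], 0.0],
    [[0, -136, 0], [0, 0, 0], 0.0],
    [[0, -184, 0], [0, 0, 0], 0.0],
    [[0, -232, 0], [-1, 0, 0], 0.0],
    [[0, -280, 0], [-2, 0, 0], 0.0],
    [[0, -328, 0], [-3, 0, 0], 0.0],
    [[0, -376, 0], [-4, 0, 0], 0.0]
  ]
}}

```text
time_s: 34.0
position: [0.5146, -0.0815, 0.1613]
tcp_rot: [[-0.002, -0.103, 0.995], [0.0, 0.995, 0.103], [-1.0, 0.0, -0.002]]
force: [1.1, 0.0, -2.7]
opening: 0.365
```

```bash
python3 -c "
from h import *
plan([.5424,-.2235,.16],97.5)
"
```

```text
t 34.0 pos [ 0.5146 -0.0815  0.1613] shift [   1.2 -144.1   13. ] turn [-1.59 -0.1  -0.02] rows 2.9 0.2 F [ 1.1  0.  -2.7] op 0.365 j [ -21.   27.  100.   -0.   52. -117.]
```

Request:
{"fn": "play_rows", "kwargs": {
  "motion": [
    [[0, -45, 4], [-0.5, 0, 0], 0.0],
    [[0, -90, 8], [-1, 0, 0], 0.0],
    [[0, -125, 12], [-1.6, 0, 0], 0.0],
    [[0, -140, 13], [-1.6, 0, 0], 0.0],
    [[25, -144, 13], [-1.6, 0, 0], 0.0],
    [[60, -144, 13], [-1.6, 0, 0], 0.0],
    [[60, -144, 13], [-1.6, 0, 0], 0.0],
    [[60, -144, 13], [-1.6, 0, 0], 0.0]
  ]
}}

```text
time_s: 34.8
position: [0.5419, -0.2206, 0.1006]
tcp_rot: [[-0.004, -0.131, 0.991], [0.002, 0.991, 0.131], [-1.0, 0.002, -0.004]]
force: [0.0, -1.0, -2.0]
opening: 0.358
```

```bash
python3 -c "
from h import *
plan([.5424,-.2235,.024],97.5)
c=cam('wrist'); np.save('w21.npy',c,allow_pickle=True); save(c,'w21.png')
"
```

```text
t 34.8 pos [ 0.5419 -0.2206  0.1006] shift [76.6 -3.1  0.4] turn [ 0.01 -0.22 -0.12] rows 1.5 0.0 F [ 0. -1. -2.] op 0.358 j [ -33.   37.   94.   -0.   50. -131.]
```

View pics/w21.png

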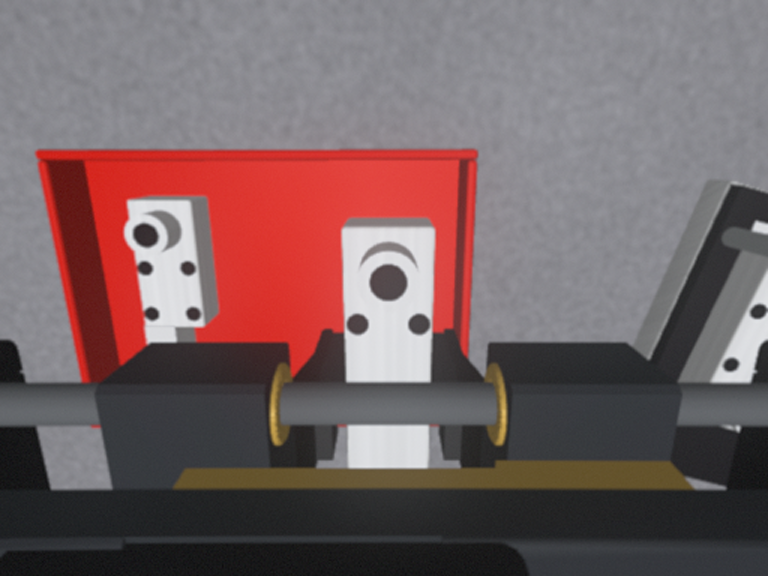

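```bash
python3 -c "
from h import *
c=np.load('w21.npy',allow_pickle=True).item()
a=onz(c,np.array([[38,153],[476,153]])/1.5,.035);print(a.round(4),np.linalg.norm(a[0]-a[1]))
b=onz(c,np.array([[342,227],[434,227]])/1.5,.108);print('bar front',b.round(4))
X=np.array([.9914,.1305]);Y=np.array([-.1305,.9914])
print((b[:,:2]-a[1,:2])@Y,(b[:,:2]-a[1,:2])@X)
"
```

```text
[[ 0.4913 -0.3949  0.035 ]
 [ 0.4637 -0.1896  0.035 ]] 0.20720274573216685
bar front [[ 0.495  -0.2435  0.108 ]
 [ 0.4909 -0.2127  0.108 ]]
[-0.05755001 -0.02642962] [0.02394263 0.02391745]
```

Request:
{"fn": "play_rows", "kwargs": {
  "motion": [
    [[15, -4, 0], [0, 0, 0], 0.0],
    [[35, -5, 0], [0, 0, 0], 0.0],
    [[55, -5, 0], [0, 0, 0], 0.0],
    [[68, -5, 0], [0, 0, 0], 0.0],
    [[74, -5, 0], [0, 0, 0], 0.0],
    [[76, -5, 0], [0, 0, 0], 0.0],
    [[76, -5, 0], [0, 0, 0], 0.0]
  ]
}}

```text
time_s: 35.55
position: [0.5436, -0.2271, 0.0251]
tcp_rot: [[-0.001, -0.13, 0.991], [-0.001, 0.991, 0.13], [-1.0, -0.001, -0.001]]
force: [0.2, 0.5, -2.5]
opening: 0.36
```

Request:
{"fn": "play_rows", "kwargs": {
  "motion": [
    [[1, 0, 0], [0, 0, 0], 0.0],
    [[2.5, 0, 0], [0, 0, 0], 0.0],
    [[2.5, 0, 0], [0, 0, 0], 0.45],
    [[2.5, 0, 0], [0, 0, 0], 0.47],
    [[2.5, 0, 0], [0, 0, 0], 0.47],
    [[-15, 0, 0], [0, 0, 0], 0.47],
    [[-50, 0, 0], [0, 0, 0], 0.47],
    [[-95, 0, 0], [0, 0, 0], 0.5]
  ]
}}

```text
time_s: 36.35
position: [0.542, -0.2261, 0.1192]
tcp_rot: [[-0.006, -0.13, 0.992], [0.002, 0.992, 0.13], [-1.0, 0.003, -0.005]]
force: [1.2, -0.5, -0.2]
opening: 0.485
```

Request:
{"fn": "play_rows", "kwargs": {
  "motion": [
    [[-30, 10, -10], [0, 0, 0], 0.5],
    [[-40, 45, -25], [0, 0, 0], 0.5],
    [[-40, 90, -25], [0, 0, 0], 0.5],
    [[-40, 138, -25], [0, 0, 0], 0.55],
    [[-40, 186, -25], [0, 0, 0], 0.55],
    [[-40, 234, -25], [0, 0, 0], 0.55],
    [[-40, 282, -25], [1, 0, 0], 0.55],
    [[-40, 330, -25], [2, 0, 0], 0.55]
  ]
}}

```text
time_s: 37.15
position: [0.4754, 0.0988, 0.1602]
tcp_rot: [[-0.001, -0.094, 0.996], [-0.0, 0.996, 0.094], [-1.0, -0.0, -0.001]]
force: [0.5, -1.1, -0.4]
opening: 0.547
```

```bash
python3 -c "
from h import *
plan([.448,.430,.12],83.8)
c=cam('top')
cv2.imwrite('pics/t22.png',cv2.resize(c['img'][150:275,110:360],None,fx=3.2,fy=3.2,interpolation=cv2.INTER_CUBIC))
bars(c,k=175,amin=50,x0=100,x1=190,y0=150,y1=275)
"
```

```text
t 37.15 pos [0.4754 0.0988 0.1602] shift [ 40.2 332.3   3.9] turn [ 1.161e+01 -4.000e-02  1.000e-02] rows 6.7 1.4 F [ 0.5 -1.1 -0.4] op 0.547 j [ -1.  25. 105.  -0.  50. -97.]
[120 235   9  20 111] ctr [448.2 432.1] LxW 71.1 30.0 yaw -1.2
```

View pics/t22.png

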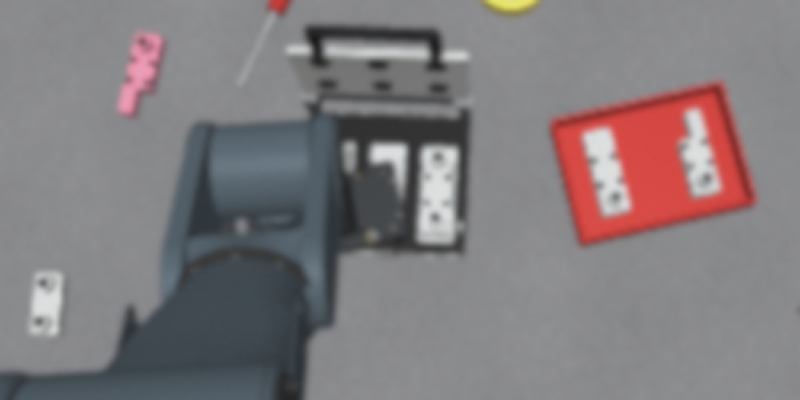

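Two faulty bars are in the tray and the cover is still upright. The short bar is at (45,303) in the crop. Approach it.

Request:
{"fn": "play_rows", "kwargs": {
  "motion": [
    [[0, 30, 0], [2, 0, 0], 0.55],
    [[0, 75, 0], [4, 0, 0], 0.55],
    [[0, 123, 0], [6, 0, 0], 0.55],
    [[5, 171, 1], [8, 0, 0], 0.55],
    [[10, 219, 2], [10, 0, 0], 0.55],
    [[20, 267, 3], [11.6, 0, 0], 0.55],
    [[30, 312, 4], [11.6, 0, 0], 0.55],
    [[40, 332, 4], [11.6, 0, 0], 0.55]
  ]
}}

```text
time_s: 38.0
position: [0.4478, 0.4318, 0.1198]
tcp_rot: [[0.0, 0.103, 0.995], [0.002, 0.995, -0.103], [-1.0, 0.002, 0.0]]
force: [0.6, 0.1, -0.2]
opening: 0.551
```

Request:
{"fn": "play_rows", "kwargs": {
  "motion": [
    [[0, 0, 0], [0, 0, 0], 0.55],
    [[0, 0, 0], [0, 0, 0], 0.55],
    [[0, 0, 0], [0, 0, 0], 0.55]
  ]
}}

```text
time_s: 38.3
position: [0.4483, 0.4262, 0.1201]
tcp_rot: [[-0.002, 0.108, 0.994], [-0.001, 0.994, -0.108], [-1.0, -0.001, -0.002]]
force: [-0.2, -0.6, 0.2]
opening: 0.548
```

```bash
python3 -c "
from h import *
c=cam('wrist'); np.save('w23.npy',c,allow_pickle=True); save(c,'w23.png')
bars(c,k=180,amin=300)
plan([.448,.430,.014],83.8)
"
```

```text
[ 246  152   37   81 2219] ctr [452.8 429.2] LxW 73.4 30.9 yaw -6.8
t 38.35 pos [0.4485 0.4262 0.1203] shift [106.3   3.8  -0.8] turn [-0.03 -0.1   0.05] rows 2.1 0.0 F [-0.1  0.1 -0.6] op 0.551 j [ 33.  37.  88.   0.  55. -51.]
```

View pics/w23.png

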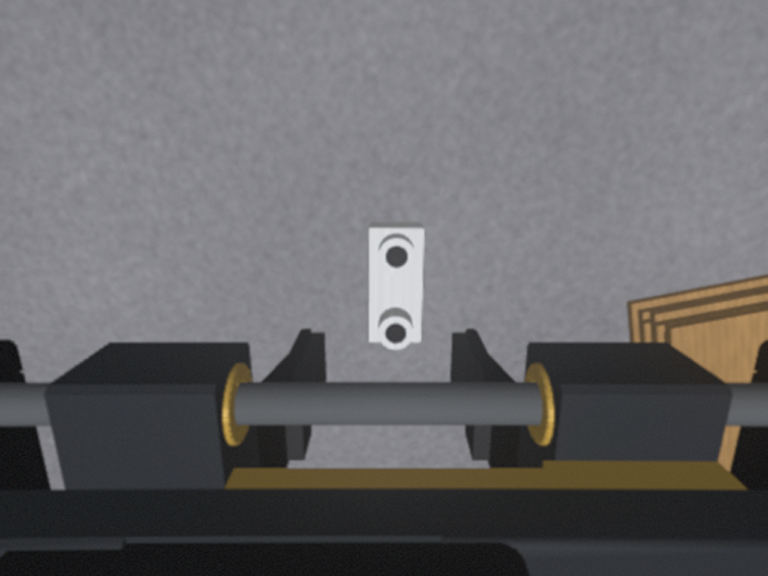

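```bash
python3 -c "
from h import *
c=np.load('w23.npy',allow_pickle=True).item()
p=np.array([[630,302],[630,340]])/1.5
for z in(0,.05,.1,.15): print(z,onz(c,p,z).round(3))
b=onz(c,np.array([[369,229],[424,229]])/1.5,.024);print(b.mean(0))
"
```

```text
0 [[0.484 0.578 0.   ]
 [0.511 0.578 0.   ]]
0.05 [[0.465 0.552 0.05 ]
 [0.487 0.553 0.05 ]]
0.1 [[0.445 0.527 0.1  ]
 [0.463 0.527 0.1  ]]
0.15 [[0.426 0.501 0.15 ]
 [0.439 0.502 0.15 ]]
[0.41713131 0.43352459 0.024     ]
```

```bash
python3 -c "
from h import *
c=np.load('w23.npy',allow_pickle=True).item()
t=np.load('top0.npy',allow_pickle=True).item()
s=np.load('scene0.npy',allow_pickle=True).item()
cv2.imwrite('pics/boxt.png',cv2.resize(t['img'][150:260,10:100],None,fx=5,fy=5,interpolation=cv2.INTER_CUBIC))
cv2.imwrite('pics/boxw.png',cv2.resize(c['img'][170:260,400:512],None,fx=6,fy=6,interpolation=cv2.INTER_CUBIC))
"
```

```text
(no output)
```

View pics/boxt.png

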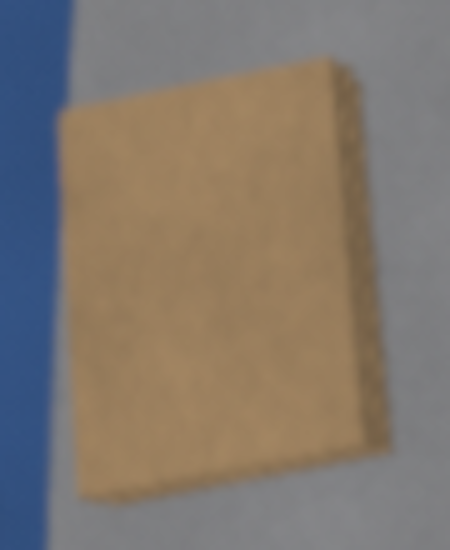

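View pics/boxw.png

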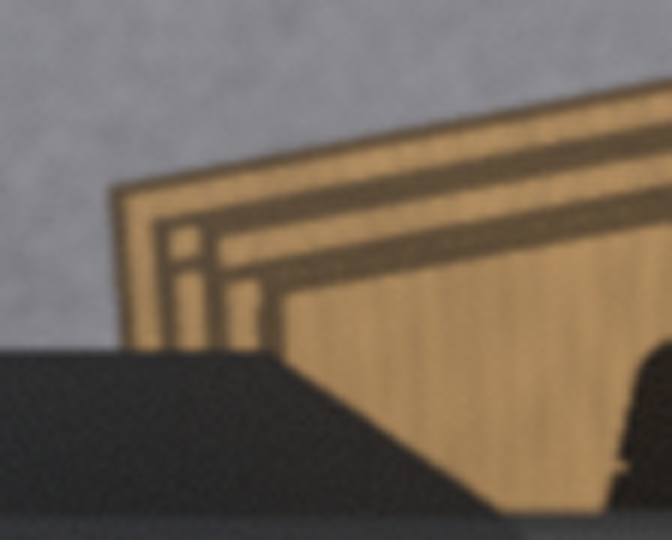

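```bash
python3 -c "
from h import *
c=np.load('w23.npy',allow_pickle=True).item()
t=np.load('top0.npy',allow_pickle=True).item()
print(tri(t,np.array([[82,239.4],[88,240.5]]),c,np.array([[447.5,218.3],[418.8,201.2]])).round(3))
"
```

```text
[[0.476 0.571 0.061 0.006]
 [0.476 0.568 0.021 0.003]]
```

The cardboard stack is about 0.06 m tall and starts at y≈0.57, so it's clear of the gripper. Grasp the short bar (at (396,285)).

Request:
{"fn": "play_rows", "kwargs": {
  "motion": [
    [[30, 3, 2], [0, 0, 0], 0.55],
    [[60, 3, 2], [0, 0, 0], 0.55],
    [[88, 3, 2], [0, 0, 0], 0.55],
    [[101, 3, 2], [0, 0, 0], 0.55],
    [[105, 3, 2], [0, 0, 0], 0.55],
    [[105, 3, 2], [0, 0, 0], 0.2],
    [[105, 3, 2], [0, 0, 0], 0.0],
    [[105, 3, 2], [0, 0, 0], 0.0]
  ]
}}

```text
time_s: 39.15
position: [0.451, 0.4311, 0.0163]
tcp_rot: [[0.0, 0.107, 0.994], [0.001, 0.994, -0.107], [-1.0, 0.001, 0.0]]
force: [0.9, 0.7, 2.8]
opening: 0.362
```

Request:
{"fn": "play_rows", "kwargs": {
  "motion": [
    [[0, 0, 0], [0, 0, 0], 0.0],
    [[0, 0, 0], [0, 0, 0], 0.0],
    [[-15, 0, 0], [0, 0, 0], 0.0],
    [[-40, 0, 0], [0, 0, 0], 0.0],
    [[-80, -10, 0], [0, 0, 0], 0.0],
    [[-120, -30, 0], [0, 0, 0], 0.0],
    [[-140, -70, 5], [0, 0, 0], 0.0],
    [[-145, -115, 10], [0, 0, 0], 0.0]
  ]
}}

```text
time_s: 39.95
position: [0.4495, 0.3161, 0.1634]
tcp_rot: [[0.005, 0.104, 0.995], [0.003, 0.995, -0.104], [-1.0, 0.004, 0.005]]
force: [0.3, -0.7, -2.1]
opening: 0.361
```

```bash
python3 -c "
from h import *
plan([.5496,-.278,.16],97.5)
"
```

```text
t 39.95 pos [0.4495 0.3161 0.1634] shift [   2.1 -580.5  161.4] turn [-13.47   0.29  -0.17] rows 12.0 1.6 F [ 0.3 -0.7 -2.1] op 0.361 j [ 23.  29.  97.   0.  54. -61.]
```

Request:
{"fn": "play_rows", "kwargs": {
  "motion": [
    [[0, -40, 8], [0, 0, 0], 0.0],
    [[0, -87, 18], [0, 0, 0], 0.0],
    [[0, -134, 28], [-2, 0, 0], 0.0],
    [[0, -181, 38], [-4, 0, 0], 0.0],
    [[0, -228, 48], [-6, 0, 0], 0.0],
    [[0, -275, 58], [-8, 0, 0], 0.0],
    [[0, -322, 70], [-10, 0, 0], 0.0],
    [[0, -369, 82], [-12, 0, 0], 0.0]
  ]
}}

```text
time_s: 40.75
position: [0.4898, -0.0619, 0.1604]
tcp_rot: [[-0.002, -0.104, 0.995], [0.0, 0.995, 0.104], [-1.0, 0.0, -0.002]]
force: [1.0, 0.9, -2.3]
opening: 0.365
```

```bash
python3 -c "
from h import *
plan([.5496,-.278,.16],97.5)
"
```

```text
t 40.75 pos [ 0.4898 -0.0619  0.1604] shift [ 2.000e-01 -2.212e+02  3.710e+01] turn [-1.55 -0.09 -0.02] rows 4.5 0.2 F [ 1.   0.9 -2.3] op 0.365 j [ -20.   26.  104.   -0.   50. -116.]
```

Request:
{"fn": "play_rows", "kwargs": {
  "motion": [
    [[0, -45, 8], [-0.5, 0, 0], 0.0],
    [[0, -92, 16], [-1, 0, 0], 0.0],
    [[0, -140, 24], [-1.5, 0, 0], 0.0],
    [[0, -185, 32], [-1.5, 0, 0], 0.0],
    [[0, -214, 37], [-1.5, 0, 0], 0.0],
    [[20, -221, 37], [-1.5, 0, 0], 0.0],
    [[55, -221, 37], [-1.5, 0, 0], 0.0],
    [[60, -221, 37], [-1.5, 0, 0], 0.0]
  ]
}}

```text
time_s: 41.55
position: [0.5464, -0.2744, 0.0963]
tcp_rot: [[-0.009, -0.127, 0.992], [0.006, 0.992, 0.127], [-1.0, 0.007, -0.008]]
force: [-1.4, 0.9, -1.8]
opening: 0.365
```

Request:
{"fn": "play_rows", "kwargs": {
  "motion": [
    [[0, 0, 0], [0, 0, 0], 0.0],
    [[0, 0, 0], [0, 0, 0], 0.0],
    [[0, 0, 0], [0, 0, 0], 0.0]
  ]
}}

```text
time_s: 41.85
position: [0.5506, -0.2766, 0.1016]
tcp_rot: [[0.001, -0.129, 0.992], [-0.002, 0.992, 0.129], [-1.0, -0.002, 0.001]]
force: [0.2, -0.2, -3.0]
opening: 0.365
```

```bash
python3 -c "
from h import *
plan([.5496,-.278,.024],97.5)
c=cam('wrist'); np.save('w24.npy',c,allow_pickle=True); save(c,'w24.png')
"
```

```text
t 41.85 pos [ 0.5506 -0.2766  0.1016] shift [77.6 -1.  -1.2] turn [-0.08  0.03  0.13] rows 1.6 0.0 F [ 0.2 -0.2 -3. ] op 0.365 j [ -37.   38.   89.   -0.   52. -134.]
```

View pics/w24.png

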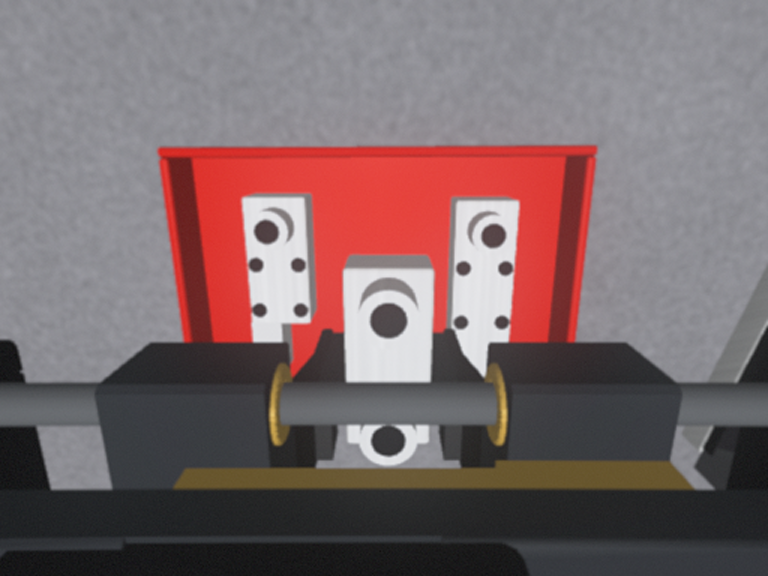

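```bash
python3 -c "
from h import *
c=np.load('w24.npy',allow_pickle=True).item()
Y=np.array([-.1305,.9914]); tc=np.array([.5506,-.2766])
for z,p in((.029,[[306,197],[310,322]]),(.029,[[456,200],[450,330]]),(.0855+.024,[[344,269],[433,269]])):
    b=onz(c,np.array(p)/1.5,z); print(((b[:,:2]-tc)@Y*1000).round(1))
"
```

```text
[-42.3 -43.5]
[33.1 32.7]
[-16.1  14.6]
```

Free gap between the two tray bars runs from −43 to +33 mm, so shift 4.5 mm to −y and settle before going down.

Request:
{"fn": "play_rows", "kwargs": {
  "motion": [
    [[5, -4.5, 0], [0, 0, 0], 0.0],
    [[20, -4.5, 0], [0, 0, 0], 0.0],
    [[35, -4.5, 0], [0, 0, 0], 0.0],
    [[50, -4.5, 0], [0, 0, 0], 0.0],
    [[62, -4.5, 0], [0, 0, 0], 0.0],
    [[70, -4.5, 0], [0, 0, 0], 0.0],
    [[76, -4.5, 0], [0, 0, 0], 0.0],
    [[76, -4.5, 0], [0, 0, 0], 0.0]
  ]
}}

```text
time_s: 42.7
position: [0.5495, -0.2805, 0.0227]
tcp_rot: [[-0.003, -0.128, 0.992], [0.001, 0.992, 0.128], [-1.0, 0.001, -0.003]]
force: [-1.0, 0.9, -2.4]
opening: 0.365
```

Request:
{"fn": "play_rows", "kwargs": {
  "motion": [
    [[2, 0, 0], [0, 0, 0], 0.0],
    [[2, 0, 0], [0, 0, 0], 0.0]
  ]
}}

```text
time_s: 42.9
position: [0.5502, -0.2811, 0.0221]
tcp_rot: [[-0.001, -0.128, 0.992], [-0.001, 0.992, 0.128], [-1.0, -0.001, -0.001]]
force: [0.1, 0.1, -2.5]
opening: 0.361
```

Request:
{"fn": "play_rows", "kwargs": {
  "motion": [
    [[1, 0, 0], [0, 0, 0], 0.0],
    [[1, 0, 0], [0, 0, 0], 0.43],
    [[1, 0, 0], [0, 0, 0], 0.43],
    [[1, 0, 0], [0, 0, 0], 0.43],
    [[-10, 0, 0], [0, 0, 0], 0.43],
    [[-35, 0, 0], [0, 0, 0], 0.43],
    [[-75, 0, 0], [0, 0, 0], 0.43],
    [[-120, 0, 0], [0, 0, 0], 0.43]
  ]
}}

```text
time_s: 43.7
position: [0.5494, -0.2803, 0.1427]
tcp_rot: [[-0.004, -0.128, 0.992], [0.001, 0.992, 0.128], [-1.0, 0.002, -0.004]]
force: [0.4, 0.1, 0.4]
opening: 0.428
```

```bash
python3 -c "
from h import *
c=cam('wrist'); save(c,'w25.png')
plan([.60,-.18,.36],-7.5)
plan([.647,.017,.345],-7.5)
"
```

```text
t 43.75 pos [ 0.5539 -0.2834  0.1515] shift [-208.9   94.6   60.7] turn [ 1.049e+02  8.100e-01 -2.000e-02] rows 4.7 12.2 F [ 1.6 -0.1  4.2] op 0.43 j [ -37.   35.   87.   -0.   58. -135.]
t 43.75 pos [ 0.5539 -0.2834  0.1515] shift [-195.2  284.   132.6] turn [ 1.049e+02  8.100e-01 -2.000e-02] rows 7.4 12.2 F [ 1.6 -0.1  4.2] op 0.43 j [ -37.   35.   87.   -0.   58. -135.]
```

View pics/w25.png

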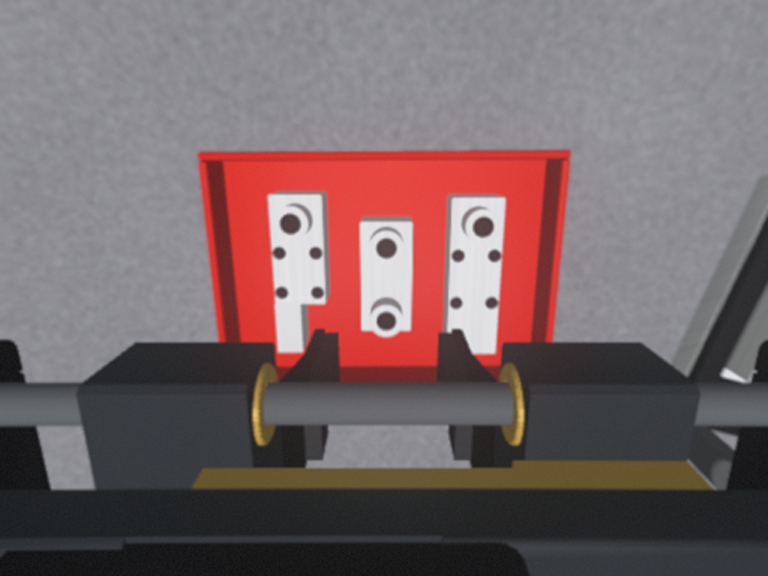

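All three faulty bars lie in the tray. Rise, turn and go back to the handle.

Request:
{"fn": "play_rows", "kwargs": {
  "motion": [
    [[-45, 0, 0], [8, 0, 0], 0.43],
    [[-90, 0, 0], [16, 0, 0], 0.43],
    [[-135, 0, 0], [24, 0, 0], 0.43],
    [[-175, 20, 10], [32, 0, 0], 0.43],
    [[-200, 50, 20], [40, 0, 0], 0.43],
    [[-209, 85, 40], [48, 0, 0], 0.43],
    [[-209, 130, 55], [56, 0, 0], 0.43],
    [[-209, 175, 75], [64, 0, 0], 0.43]
  ]
}}

```text
time_s: 44.55
position: [0.6022, -0.0966, 0.3523]
tcp_rot: [[0.0, 0.838, 0.545], [-0.001, 0.545, -0.838], [-1.0, -0.0, 0.001]]
force: [0.9, -0.2, -0.3]
opening: 0.432
```

```bash
python3 -c "
from h import *
plan([.6445,.017,.345],-7.5)
"
```

```text
t 44.55 pos [ 0.6022 -0.0966  0.3523] shift [  7.2  97.4 -72.2] turn [ 4.054e+01  7.000e-02 -1.000e-02] rows 2.4 4.7 F [ 0.9 -0.2 -0.3] op 0.432 j [-20.  22.  74.  -0.  83. -53.]
```

Request:
{"fn": "play_rows", "kwargs": {
  "motion": [
    [[0, 20, -15], [8, 0, 0], 0.43],
    [[0, 45, -33], [16, 0, 0], 0.43],
    [[0, 70, -52], [24, 0, 0], 0.43],
    [[0, 90, -66], [32, 0, 0], 0.43],
    [[5, 97, -72], [40, 0, 0], 0.43],
    [[5, 97, -72], [40.5, 0, 0], 0.43],
    [[5, 97, -72], [40.5, 0, 0], 0.43]
  ]
}}

```text
time_s: 45.25
position: [0.6432, 0.0154, 0.3459]
tcp_rot: [[-0.002, 0.993, -0.12], [-0.001, -0.12, -0.993], [-1.0, -0.002, 0.001]]
force: [-0.1, -0.4, 0.6]
opening: 0.427
```

```bash
python3 -c "
from h import *
plan([.6455,.0171,.265],-7.5)
c=cam('wrist'); np.save('w26.npy',c,allow_pickle=True); save(c,'w26.png')
p=np.array([[380,200],[378,370]])/1.5
print(onz(c,p,.284).round(4))
"
```

```text
t 45.25 pos [0.6432 0.0154 0.3459] shift [80.9  2.2 -2. ] turn [0.61 0.06 0.1 ] rows 1.6 0.1 F [-0.1 -0.4  0.6] op 0.427 j [-9. 26. 70. -0. 84. -2.]
[[ 0.6466  0.0667  0.284 ]
 [ 0.6345 -0.0223  0.284 ]]
```

View pics/w26.png

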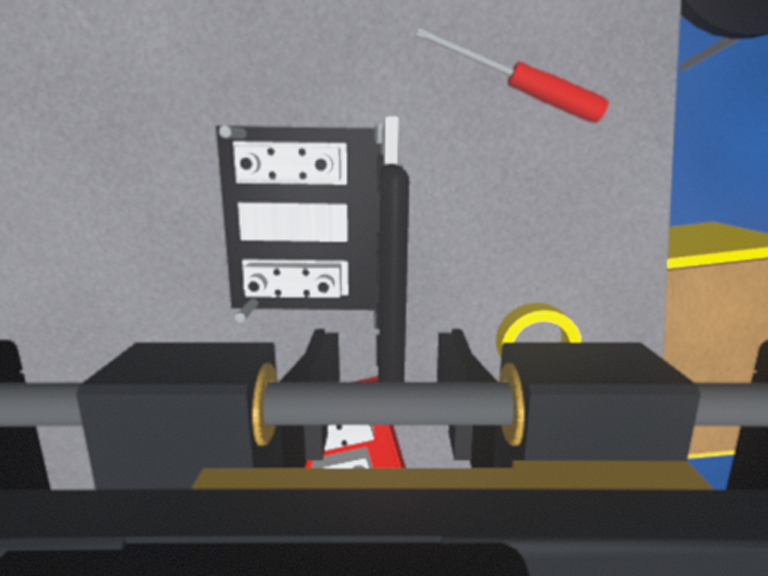

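Both sound bars are well seated, and the handle (x≈391) is centred between the fingers. Descend and pinch.

Request:
{"fn": "play_rows", "kwargs": {
  "motion": [
    [[25, 2, 0], [0.5, 0, 0], 0.43],
    [[50, 2, 0], [0.5, 0, 0], 0.43],
    [[70, 2, 0], [0.5, 0, 0], 0.43],
    [[80, 2, 0], [0.5, 0, 0], 0.43],
    [[80, 2, 0], [0.5, 0, 0], 0.25],
    [[80, 2, 0], [0.5, 0, 0], 0.1],
    [[80, 2, 0], [0.5, 0, 0], 0.0],
    [[80, 2, 0], [0.5, 0, 0], 0.0]
  ]
}}

```text
time_s: 46.1
position: [0.6455, 0.0152, 0.2669]
tcp_rot: [[-0.001, 0.991, -0.131], [-0.001, -0.131, -0.991], [-1.0, -0.001, 0.001]]
force: [-1.9, 0.3, 6.1]
opening: 0.152
```

Request:
{"fn": "play_rows", "kwargs": {
  "motion": [
    [[0, 0, 0], [0, 0, 0], 0.0],
    [[0, 0, 0], [0, 0, 0], 0.0]
  ]
}}

```text
time_s: 46.3
position: [0.6455, 0.0152, 0.2669]
tcp_rot: [[-0.001, 0.991, -0.131], [-0.001, -0.131, -0.991], [-1.0, -0.001, 0.001]]
force: [-2.6, -0.3, 4.9]
opening: 0.151
```

```bash
python3 -c "
from h import *
plan([.6455,.0171,.265],-7.5)
"; python3 arc.py 0 1.6 1.28 8; python3 arc.py 0 1.28 .96 8;  python3 arc.py 0 .96 .64 8;  python3 arc.py 0 .64 .32 8
```

```text
t 46.3 pos [0.6455 0.0152 0.2669] shift [ 1.9 -0.3 -1.9] turn [-0.05  0.05  0.03] rows 0.1 0.0 F [-2.6 -0.3  4.9] op 0.151 j [-9. 29. 76. -0. 75. -1.]
1.56 x -0.1 y -8.2
1.52 x 0.2 y -16.4
1.48 x 0.8 y -24.6
1.44 x 1.7 y -32.7
1.4 x 2.9 y -40.8
1.36 x 4.5 y -48.9
1.32 x 6.3 y -56.9
1.28 x 8.5 y -64.8
1.24 x 2.5 y -7.8
1.2 x 5.3 y -15.5
1.16 x 8.4 y -23.1
1.12 x 11.9 y -30.5
1.08 x 15.6 y -37.8
1.04 x 19.6 y -45.0
1.0 x 23.9 y -52.0
0.96 x 28.5 y -58.8
0.92 x 4.8 y -6.6
0.88 x 9.9 y -13.0
0.84 x 15.3 y -19.3
0.8 x 20.9 y -25.3
0.76 x 26.7 y -31.0
0.72 x 32.8 y -36.5
0.68 x 39.0 y -41.8
0.64 x 45.5 y -46.9
0.6 x 6.7 y -4.8
0.56 x 13.5 y -9.3
0.52 x 20.6 y -13.5
0.48 x 27.8 y -17.4
0.44 x 35.1 y -21.0
0.4 x 42.6 y -24.4
0.36 x 50.2 y -27.4
0.32 x 57.9 y -30.2
```

Request:
{"fn": "play_rows", "kwargs": {
  "motion": [
    [[0, -7, 0], [0, 0, 0], 0.0],
    [[0, -15, 0], [0, 0, 0], 0.0],
    [[0.8, -24, 0], [0, 0, 0], 0.0],
    [[1.7, -32, 0], [0, 0, 0], 0.0],
    [[3, -40, 0], [0, 0, 0], 0.0],
    [[4.5, -48.5, 0], [0, 0, 0], 0.0],
    [[6.3, -57, 0], [0, 0, 0], 0.0],
    [[8.5, -65, 0], [0, 0, 0], 0.0]
  ]
}}

```text
time_s: 47.1
position: [0.58, 0.0242, 0.2567]
tcp_rot: [[-0.002, 0.991, -0.132], [0.0, -0.132, -0.991], [-1.0, -0.002, 0.0]]
force: [3.1, 0.3, 1.7]
opening: 0.148
```

Request:
{"fn": "play_rows", "kwargs": {
  "motion": [
    [[2.5, -8, 0], [0, 0, 0], 0.0],
    [[5.3, -15.5, 0], [0, 0, 0], 0.0],
    [[8.4, -23, 0], [0, 0, 0], 0.0],
    [[12, -30.5, 0], [0, 0, 0], 0.0],
    [[15.6, -38, 0], [0, 0, 0], 0.0],
    [[19.6, -45, 0], [0, 0, 0], 0.0],
    [[24, -52, 0], [0, 0, 0], 0.0],
    [[28.5, -59, 0], [0, 0, 0], 0.0]
  ]
}}

```text
time_s: 47.9
position: [0.5218, 0.0321, 0.2283]
tcp_rot: [[-0.002, 0.991, -0.132], [0.001, -0.132, -0.991], [-1.0, -0.002, -0.0]]
force: [4.1, 3.0, 0.1]
opening: 0.15
```

```bash
cat > ang.py <<'E'
from h import *
s=bot.read_state(); p=s['position']; 
X=np.array([np.cos(np.deg2rad(-7.5)),np.sin(np.deg2rad(-7.5))])
d=(p[:2]-np.array([.6455,.0171]))@X-.006; z=p[2]+.019-.079
th=np.arctan2(z,-d); F=s['force']; fx=F[:2]@X
print('theta',th.round(3),'r',np.hypot(d,z).round(4),'Ft(opening dir)',(fx*np.sin(th)+F[2]*np.cos(th)).round(1),'Fr(out)',(-fx*np.cos(th)+F[2]*np.sin(th)).round(1),F.round(1),p.round(4),s['opening'].round(3),s['time_s'])
E
python3 ang.py
```

```text
Traceback (most recent call last):
  File "ang.py", line 6, in <module>
    print('theta',th.round(3),'r',np.hypot(d,z).round(4),'Ft(opening dir)',(fx*np.sin(th)+F[2]*np.cos(th)).round(1),'Fr(out)',(-fx*np.cos(th)+F[2]*np.sin(th)).round(1),F.round(1),p.round(4),s['opening'].round(3),s['time_s'])
                                                                                                                                                                                              ^^^^^^^^^^^^^^^^^^
AttributeError: 'float' object has no attribute 'round'
```

```bash
sed -i "s/s\['opening'\].round(3)/round(s['opening'],3)/" ang.py; python3 ang.py
```

```text
theta 0.911 r 0.2131 Ft(opening dir) 2.9 Fr(out) -2.2 [4.1 3.  0.1] [0.5218 0.0321 0.2283] 0.15 47.9
```

```bash
sed -i "s/@X-.006/@X+.006/" ang.py; python3 ang.py
```

```text
theta 0.957 r 0.2059 Ft(opening dir) 3.0 Fr(out) -2.0 [4.1 3.  0.1] [0.5218 0.0321 0.2283] 0.15 47.9
```

Request:
{"fn": "play_rows", "kwargs": {
  "motion": [
    [[4.8, -6.6, 0], [0, 0, 0], 0.0],
    [[10, -13, 0], [0, 0, 0], 0.0],
    [[15.3, -19.2, 0], [0, 0, 0], 0.0],
    [[21, -25.2, 0], [0, 0, 0], 0.0],
    [[26.8, -31, 0], [0, 0, 0], 0.0],
    [[32.8, -36.5, 0], [0, 0, 0], 0.0],
    [[39, -41.7, 0], [0, 0, 0], 0.0],
    [[45.5, -46.7, 0], [0, 0, 0], 0.0]
  ]
}}

```text
time_s: 48.7
position: [0.4755, 0.0382, 0.1829]
tcp_rot: [[-0.002, 0.991, -0.132], [0.0, -0.132, -0.991], [-1.0, -0.002, -0.0]]
force: [3.6, 4.8, 0.7]
opening: 0.15
```

```bash
python3 ang.py
```

```text
theta 0.639 r 0.2059 Ft(opening dir) 2.4 Fr(out) -2.0 [3.6 4.8 0.7] [0.4755 0.0382 0.1829] 0.15 48.7
```

Request:
{"fn": "play_rows", "kwargs": {
  "motion": [
    [[6.7, -4.8, 0], [0, 0, 0], 0.0],
    [[13.5, -9.3, 0], [0, 0, 0], 0.0],
    [[20.6, -13.4, 0], [0, 0, 0], 0.0],
    [[27.8, -17.2, 0], [0, 0, 0], 0.0],
    [[35, -20.8, 0], [0, 0, 0], 0.0],
    [[42.5, -24.2, 0], [0, 0, 0], 0.0],
    [[50, -27.2, 0], [0, 0, 0], 0.0],
    [[57.5, -30, 0], [0, 0, 0], 0.0]
  ]
}}

```text
time_s: 49.5
position: [0.4461, 0.042, 0.1255]
tcp_rot: [[-0.001, 0.991, -0.132], [0.0, -0.132, -0.991], [-1.0, -0.001, 0.0]]
force: [2.3, 6.3, 1.1]
opening: 0.148
```

```bash
python3 ang.py;  python3 arc.py 0 .32 .08 8;python3 arc.py 0 .08 .0 4
```

```text
theta 0.324 r 0.2057 Ft(opening dir) 1.5 Fr(out) -1.0 [2.3 6.3 1.1] [0.4461 0.042  0.1255] 0.148 49.5
0.29 x 5.9 y -1.8
0.26 x 11.8 y -3.5
0.23 x 17.8 y -5.0
0.2 x 23.8 y -6.3
0.17 x 29.8 y -7.5
0.14 x 35.9 y -8.4
0.11 x 42.0 y -9.2
0.08 x 48.1 y -9.8
0.06 x 4.1 y -0.3
0.04 x 8.2 y -0.5
0.02 x 12.3 y -0.6
0.0 x 16.4 y -0.7
```

Request:
{"fn": "play_rows", "kwargs": {
  "motion": [
    [[6, -1.8, -0.3], [0, 0, 0], 0.0],
    [[12, -3.5, -0.5], [0, 0, 0], 0.0],
    [[18, -5, -0.8], [0, 0, 0], 0.0],
    [[24, -6.3, -1], [0, 0, 0], 0.0],
    [[30, -7.5, -1], [0, 0, 0], 0.0],
    [[36, -8.4, -1], [0, 0, 0], 0.0],
    [[42, -9.2, -1], [0, 0, 0], 0.0],
    [[48, -9.8, -1], [0, 0, 0], 0.0]
  ]
}}

```text
time_s: 50.3
position: [0.4369, 0.0436, 0.0775]
tcp_rot: [[-0.001, 0.991, -0.131], [-0.001, -0.131, -0.991], [-1.0, -0.001, 0.001]]
force: [2.9, -3.3, 2.0]
opening: 0.143
```

```bash
python3 ang.py
```

```text
theta 0.085 r 0.205 Ft(opening dir) 2.2 Fr(out) -3.1 [ 2.9 -3.3  2. ] [0.4369 0.0436 0.0775] 0.143 50.3
```

Request:
{"fn": "play_rows", "kwargs": {
  "motion": [
    [[3, -0.2, 0], [0, 0, 0], 0.0],
    [[6, -0.4, 0], [0, 0, 0], 0.0],
    [[9, -0.5, 0], [0, 0, 0], 0.0],
    [[11, -0.6, 0], [0, 0, 0], 0.0],
    [[13, -0.7, 0], [0, 0, 0], 0.0],
    [[14, -0.7, 0], [0, 0, 0], 0.0],
    [[15, -0.7, 0], [0, 0, 0], 0.0],
    [[15, -0.7, 0], [0, 0, 0], 0.0]
  ]
}}

```text
time_s: 51.1
position: [0.4365, 0.0438, 0.0638]
tcp_rot: [[0.0, 0.991, -0.131], [-0.001, -0.131, -0.991], [-1.0, 0.0, 0.001]]
force: [2.4, -3.9, 11.6]
opening: 0.148
```

```bash
python3 ang.py
```

```text
theta 0.019 r 0.2047 Ft(opening dir) 11.7 Fr(out) -2.7 [ 2.4 -3.9 11.6] [0.4365 0.0438 0.0638] 0.148 51.1
```

Request:
{"fn": "play_rows", "kwargs": {
  "motion": [
    [[0.5, 0, 0], [0, 0, 0], 0.0],
    [[1, 0, 0], [0, 0, 0], 0.0],
    [[1.5, 0, 0], [0, 0, 0], 0.0],
    [[1.5, 0, 0], [0, 0, 0], 0.0]
  ]
}}

```text
time_s: 51.5
position: [0.4366, 0.0438, 0.0635]
tcp_rot: [[0.001, 0.991, -0.131], [-0.001, -0.131, -0.991], [-1.0, 0.001, 0.001]]
force: [0.4, -3.6, 25.0]
opening: 0.148
```

```bash
python3 ang.py; python3 -c "
from h import *
c=cam('scene'); np.save('s27.npy',c,allow_pickle=True); cv2.imwrite('pics/s27.png',cv2.resize(c['img'][130:270,200:360],None,fx=4.5,fy=4.5,interpolation=cv2.INTER_CUBIC))
"
```

```text
theta 0.017 r 0.2047 Ft(opening dir) 25.0 Fr(out) -0.4 [ 0.4 -3.6 25. ] [0.4366 0.0438 0.0635] 0.148 51.5
```

View pics/s27.png

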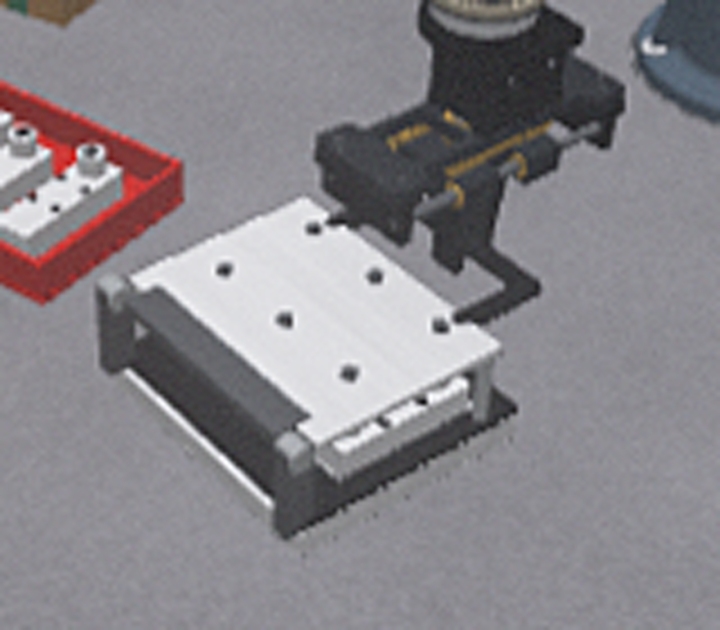

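Cover on its lower stop: 25 N with no further movement, and the plate visibly rests on the stop posts. Relax, release and retreat.

Request:
{"fn": "play_rows", "kwargs": {
  "motion": [
    [[-1, 0, 0], [0, 0, 0], 0.0],
    [[-1, 0, 0], [0, 0, 0], 0.3],
    [[-1, 0, 0], [0, 0, 0], 0.4],
    [[-1, 0, 0], [0, 0, 0], 0.4],
    [[-10, 0, 0], [0, 0, 0], 0.4],
    [[-30, 0, 0], [0, 0, 0], 0.4],
    [[-70, 0, 0], [0, 0, 0], 0.4],
    [[-115, 0, 0], [0, 0, 0], 0.4]
  ]
}}

```text
time_s: 52.35
position: [0.4339, 0.0445, 0.1768]
tcp_rot: [[-0.008, 0.991, -0.132], [0.001, -0.132, -0.991], [-1.0, -0.008, 0.0]]
force: [0.6, -0.1, 0.0]
opening: 0.401
```

Request:
{"fn": "play_rows", "kwargs": {
  "motion": [
    [[-40, -10, -20], [0, 0, 0], 0.4],
    [[-80, -20, -60], [0, 0, 0], 0.4],
    [[-100, -30, -108], [0, 0, 0], 0.4],
    [[-100, -40, -156], [0, 0, 0], 0.4],
    [[-100, -40, -200], [0, 0, 0], 0.4],
    [[-100, -40, -240], [0, 0, 0], 0.4],
    [[-100, -40, -240], [0, 0, 0], 0.4]
  ]
}}

```text
time_s: 53.05
position: [0.4276, 0.2916, 0.2765]
tcp_rot: [[-0.002, 0.992, -0.126], [0.002, -0.126, -0.992], [-1.0, -0.002, -0.002]]
force: [-1.2, -1.1, -1.0]
opening: 0.399
```

```bash
python3 - <<'E'
from h import *
np.set_printoptions(precision=4,suppress=True)
s=cam('scene'); t=cam('top'); np.save('s28.npy',s,allow_pickle=True); np.save('t28.npy',t,allow_pickle=True)
cv2.imwrite('pics/s28.png',cv2.resize(s['img'][130:330,150:440],None,fx=2.75,fy=2.75,interpolation=cv2.INTER_CUBIC))
cv2.imwrite('pics/t28.png',cv2.resize(t['img'][150:275,110:360],None,fx=3.2,fy=3.2,interpolation=cv2.INTER_CUBIC))
s0=np.load('s27.npy',allow_pickle=True).item()
d=cv2.absdiff(s['img'],s0['img']).max(2)[130:270,200:300]; print('plate region diff max',d[60:100,30:90].max())
print(bot.read_state()['force'],bot.read_state()['position'])
E
```

```text
plate region diff max 81
[-0.4945 -0.5613 -0.3308] [0.4267 0.2875 0.2759]
```

View pics/s28.png

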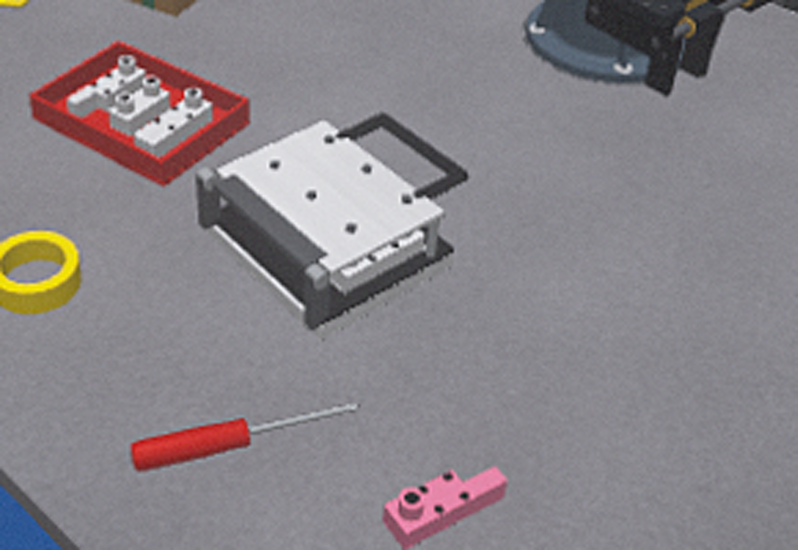

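View pics/t28.png

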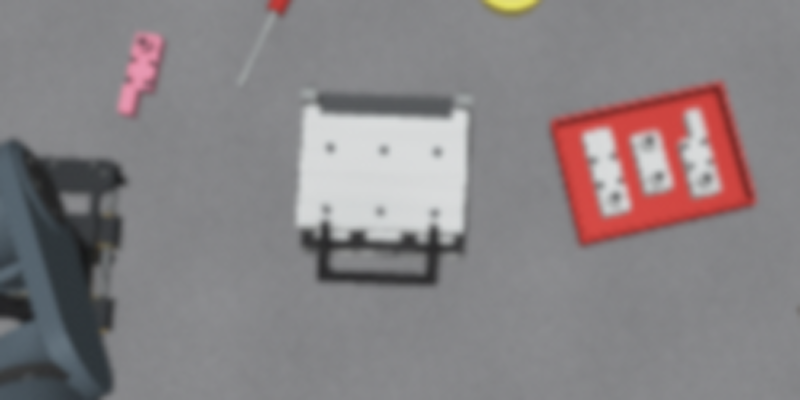

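```bash
python3 - <<'E'
from h import *
np.set_printoptions(precision=4,suppress=True)
s=np.load('s28.npy',allow_pickle=True).item();t=np.load('t28.npy',allow_pickle=True).item()
S=lambda L:np.array(L)/2.75+[150,130]; T=lambda L:np.array(L)/3.2+[110,150]
print(tri(t,T([[325,210],[434,213],[330,148],[437,152]]),s,S([[407,199],[330,140],[351,228],[275,164]])))
# handle outer corners
print(tri(t,T([[322,279],[435,281]]),s,S([[465,176],[382,116]])))
E
```

```text
[[ 0.5138  0.0958  0.084   0.0007]
 [ 0.4984 -0.0232  0.0836  0.0015]
 [ 0.5836  0.086   0.0835  0.0003]
 [ 0.5673 -0.033   0.0844  0.0004]]
[[ 0.4379  0.1063  0.0761  0.0018]
 [ 0.4237 -0.0176  0.0794  0.0015]]
```

Front and back screws on the cover are at the same height (84 mm), and the handle is at about 78 mm, so the cover is fully shut. Handing in.

```bash
python3 -c "
from h import *
print(bot.hand_in())"
```

```text
the job is handed in; nothing more can be done
None
```

The job is done and handed in at about 53 s of robot time, well inside the 210 s limit. Every check passed.

- **Cover opened:** I lifted it slowly to its upper stop. It stopped moving at 13 N, and the pictures showed it upright. It had started slightly open, at about 0.09 rad.
- **Sound bars:** Both sound bars present lie flat, ports up, in the two outer bays. The wrist view just before closing showed them well seated.
- **Faulty bars:** The chipped, one-port and short bars all lie flat in the red tray. The short bar was knocked aside partway through, so I measured it again before picking it up.
- **Cover shut:** It rests on its lower stop, with no movement under 25 N of pressing. After release, its front and back screws measured level at 84 mm (spread under 1 mm). The handle ends measured 76 and 79 mm, against 79 mm for fully shut.
- **Left alone:** I didn't touch the pink look-alike, screwdriver, tape or carton. The arm was clear of everything at hand-in.

One check gave no clear answer: a raw image difference over the cover before and after release was large. The screws I compared were at the same pixels in both pictures, so I put it down to image noise or the gripper's shadow.

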